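# Strip a rectifier stack and put its parts where they belong

## Task

The clamp is already off this rectifier stack: take it apart and put each part away, setting everything down gently, nothing dropped, and keeping the two round devices upright. The black heat sink goes fins up in the middle of the grey tray, lengthwise; the white thyristor goes centred on the copper seat of the green test clamp, the brown diode into the round recess of the blue block, and the silver heat sink goes fins down on the black one in the tray, centred and parallel, its fins slid between the black fins until its plate rests fully home. Let go of everything and leave the jar, the multimeter and the clamp's loose crossbar where they are.

Things in the scene. Friction and masses are not known exactly. Their poses are not given: they have to be found in the camera images.
- upper_sink_mid (a point): Black finned heat sink on top of the stack, fins up: 120 (x, along the fins) x 52.4 (y) x 34 mm high (z up), 0.3 kg. Plate 10 mm thick below; six fins 24 mm high, at y = 5, 15, 25 mm either side, 2.4 mm thick, the outer ones flush with its long edges: grip across the width. Point: its centre, 17 mm above its underside. It lies across the inner parts of both round devices.
- lower_sink_base (a point): Silver heat sink, bottom of the stack, on its fins. Plate 170 (x, along fins) x 60 (y) x 10 mm, on five fins 22 mm high at y = 0, 10, 20 mm either side, 2.4 mm thick; 0.4 kg. Grip across y by the plate edges. Point: plate centre, 27 mm above the fin tips; z up. Its fins fit between the black ones, 3 mm free each side; home, the plate lies on the black fins, this point 22 mm above the black one's.
- thyristor_mid (a point): Thyristor: round device, white ribbed ceramic with a tiny brass gate pin at its side, 50 mm across, 30 mm high, copper pole faces 28 mm across standing 1.5 mm proud above and below; 0.2 kg. Point: its centre, 15 mm above its underside; z up. It starts on the silver plate, 56 mm along it from the middle, at either end, its outer part showing beyond the black sink.
- diode_mid (a point): Diode: same shape, size and weight as the thyristor, with brown ceramic and no pin. Point: its centre, 15 mm above its underside; z up. It starts on the silver plate, 56 mm from the middle, at the other end.
- tray_floor (a point): Shallow grey plastic tray, fixed, 200 (x) x 136 mm (y), inside 194 x 130 mm, lip 6 mm above its floor. Point: the centre of its floor, 3 mm above the table; x along its length.
- clamp_seat (a point): Green test clamp, fixed, its crossbar off: bar 160 (x) x 50 (y) x 14 mm high, with a round copper seat 44 mm across at its middle and two upright threaded studs, 8 mm thick, at x = 65 mm either side, tops 60 mm above the table. Point: centre of the seat's top face, 24 mm above the table. Keep the fingers on the y sides, clear of the studs.
- block_recess (a point): Blue storage block, fixed, 100 x 100 x 22 mm, with a round recess 68 mm across and 4 mm deep in its top (dark floor). Point: the centre of the recess floor, 18 mm above the table.
- clamp_bar: Bystander: green steel crossbar of the clamp, 150 (x) x 28 mm, 12 mm thick with a stub to 21 mm at its middle, lying loose. Origin: centre of its underside.
- paste_jar: Bystander: small loose jar with a red cap, 42 mm across, 45 mm high. Origin: centre of its underside.
- multimeter: Bystander: yellow handheld multimeter lying loose, 170 (x) x 82 x about 45 mm high. Origin: centre of its underside.
Things that resemble listed ones, but are neither listed nor needed, are in the scene too. Leave any pink or purple look-alike of the part that bears lower_sink_base alone.

How it is judged:
At the end, for the whole second after the job is handed in: All at rest and released: black sink fins up, flat in the tray (15 mm of centre, 0.2 rad); silver sink fins down in its fins (within 3.5 mm of home, 15 mm of centred, 0.12 rad); thyristor flat on the copper seat (10 mm); diode flat in the recess (12 mm) (horizontal distance between upper_sink_mid and tray_floor below 0.015 m and z of upper_sink_mid in the frame of tray_floor between 0.013 and 0.021 m and angle between the x axis of upper_sink_mid and the x axis of tray_floor, either way round below 0.2 rad and angle between each of upper_sink_mid, lower_sink_base, thyristor_mid, diode_mid's own z axis and vertical below 0.1 rad and horizontal distance between lower_sink_base and upper_sink_mid below 0.015 m and z of lower_sink_base in the frame of upper_sink_mid between 0.019 and 0.0255 m and angle between the x axis of lower_sink_base and the x axis of upper_sink_mid, either way round below 0.12 rad and horizontal distance between thyristor_mid and clamp_seat below 0.01 m and z of thyristor_mid in the frame of clamp_seat between 0.012 and 0.018 m and horizontal distance between diode_mid and block_recess below 0.012 m and z of diode_mid in the frame of block_recess between 0.012 and 0.018 m and linear speed of each of upper_sink, lower_sink, thyristor, diode below 0.02 m/s and contact force between the fingers and upper_sink below 0.05 N and contact force between the fingers and lower_sink below 0.05 N and contact force between the fingers and thyristor below 0.05 N and contact force between the fingers and diode below 0.05 N); the robot touches nothing.
It fails at once if the thyristor or the diode is tipped by more than about 35 degrees (angle between any of thyristor_mid, diode_mid's own z axis and vertical above 0.6 rad).
It fails at once if one of the four parts is dropped from more than about 18 mm (faster than 0.6 m/s with no finger on it) ((linear speed of upper_sink above 0.6 m/s and contact force between the fingers and upper_sink below 0.05 N) or (linear speed of lower_sink above 0.6 m/s and contact force between the fingers and lower_sink below 0.05 N) or (linear speed of thyristor above 0.6 m/s and contact force between the fingers and thyristor below 0.05 N) or (linear speed of diode above 0.6 m/s and contact force between the fingers and diode below 0.05 N)).
It fails at once if the jar, the multimeter or the clamp's crossbar is shifted by more than 15 mm (distance of any of clamp_bar, paste_jar, multimeter from where it was at the start of the episode above 0.015 m).
It also fails if it takes over 125 s, if anything falls off the work surface, if the arm or the gripper's body presses on something with over 40 N, if the wrist force passes 120 N, or if a joint passes its speed limit or range.

## Robot

A 7-joint arm with a two-finger parallel gripper is mounted at the origin on the work surface. World frame = base frame: x ahead of the robot, y to its left, z up, the work surface at z = 0. Lengths are in m, angles in rad, forces in N, time in s.
With the tool pointing down it reaches from about 0.4 to 0.85 m from the base axis. Payload 10.4 kg.
Tool frame: the origin (TCP) lies on the centre line of the jaws, within the pads' length; the fingertips stand r.tip_extent ahead of it and the grasp point (between the pads) lies 3 mm ahead of it (r.tip_extent is the distance from the TCP to the fingertips, in m); z points along the fingers, y is the direction in which the jaws open and shut (so a half turn about z gives the same grasp; the last joint's range is limited). The gripper opens to 87 mm and grips with 3 to 60 N. Pads are 19 mm wide; open, the fingers measure 117 mm over their backs; the gripper's body (75 mm by 190 mm) begins 51 mm behind the grasp point.
Start: joints at [-1.302, 0.332, -0.065, 1.46, 0.022, 1.35, -0.088], TCP at [0.18, 0.599, 0.245] pointing down, gripper open.
Joint ranges: [-2.6, 2.6], [-0.5, 2.12], [-1.47, 1.34], [0.16, 2.42], [-1.27, 4.41], [0.06, 2.06], [-2.6, 2.6]. Speed limits (rad/s): [2.22, 2.22, 2.79, 2.79, 3.14, 3.14, 3.14].

## Interface

Orientations are given as a unit quaternion [x, y, z, w].
In Python, from bench import r gives the robot as it stands. The module is installed in compiled form; this text tells all that it offers.
- The arm moves only by the shell command python3 -m jog 'ROWS' [FORCE]. ROWS is JSON, a list of rows, each a list of 5 numbers: the shift along the tool's x, y, z in cm, then the turn about the tool's z in rad, then the closure, from 0 (fully open) to 1 (shut). A call has exactly 10 rows; each row shifts and turns the pose as measured when the row begins, along the tool's axes as they then stand; what a row does not reach is not made up. A row lasts 1/10 s, in which the tool goes at most 50 mm and 8.59 degrees, less where a joint would pass 70% of its speed; a pose out of reach is approached as far as the arm can. A call with a gripper value outside its range is refused whole. The fingers move at their own pace and stop on an object; FORCE is the grip in N (left out, the last holds). Time passes only in rows, so rows that do not move let the fingers close, or fill a call up. It gives the time, the measured TCP pose, the force and the opening at its end, in the units of the state.
- r.read_state(): the state, without advancing time (a new reading comes with each control period).
- r.camera(name): name is "scene" or "top" or "wrist"; returns a dict with "pixels" (384x512x3 uint8, red, green, blue), "fx", "fy", "cx", "cy" (pixels), "camera_from_world" (4x4, takes a point from world to camera coordinates). Camera axes: x right, y up, looking along -z (the intrinsics and any distortion apply to the point x, -y, -z); pixel columns grow to the right and rows downward; lengths in m; the calibration is good to about 2 mm. A picture is of the moment at which its call begins. There is no depth.
- r.close_job(): hands the job in, once; it reports no verdict.
The state is a dict: "time": time; "joint_positions": joint angles; "joint_vel": joint speeds; "joint_torque": joint torques, N m; "ee_pos": TCP position; "eef_rot": TCP orientation; "ft_force": force on the tool from outside, world axes, zero at the start; "torque": the same for the moment, N m; "width": finger opening in m.
Only numpy, scipy, OpenCV 4.12 (cv2) and the standard library are available. Lean on these libraries where they do the work, as an engineer would, in place of code of your own. Each camera call takes 0.05 s, during which the arm holds its last target. There are 200 camera calls.

## Working session

There is one attempt and no reset: what is moved stays moved. The work goes in short steps, Python scripts to look and compute and a shell command to move; the robot and the scene stay as the last step left them, time stands still between calls to the robot, and variables do not carry over. Pictures are saved under pics/ and viewed, about 12 in all and at most 16, crops included, and the job is handed in when it is done.

```bash
mkdir -p pics
cat > h.py <<'E'
import numpy as np, cv2
from bench import r
from scipy.spatial.transform import Rotation as R
def cam(n,f=None):
    c=r.camera(n)
    if f: cv2.imwrite('pics/'+f+'.png',cv2.cvtColor(c['pixels'],cv2.COLOR_RGB2BGR))
    return c
def ray(c,u,v,z):
    T=np.array(c['camera_from_world']);Ri=T[:3,:3].T;o=-Ri@T[:3,3]
    d=Ri@np.array([(u-c['cx'])/c['fx'],-(v-c['cy'])/c['fy'],-1])
    return o+d*(z-o[2])/d[2]
def proj(c,p):
    T=np.array(c['camera_from_world']);q=T[:3,:3]@np.array(p)+T[:3,3]
    return c['cx']+c['fx']*q[0]/-q[2], c['cy']+c['fy']*q[1]/q[2]
def st():
    s=r.read_state();M=R.from_quat(s['eef_rot']).as_matrix()
    print('t',round(s['time'],2),'p',np.round(s['ee_pos'],4),'x',np.round(M[:,0],3),'y',np.round(M[:,1],3),'z',np.round(M[:,2],3),'w',round(float(np.ravel(s['width'])[0]),4),'F',np.round(s['ft_force'],1),'q',np.round(s['joint_positions'],2))
    return np.array(s['ee_pos']),M
def go(x,y,z,jaw=None):
    "jaw: world angle of the tool y (jaw) axis; prints the shift in the present tool frame, cm, and turn about tool z"
    p,M=st();d=M.T@(np.array([x,y,z])-p)*100
    out=['d_tool_cm',np.round(d,2)]
    if jaw is not None:
        a=np.arctan2(M[1,1],M[0,1]);t=-(jaw-a); t=(t+np.pi/2)%np.pi-np.pi/2; out+=['turn',round(t,3)]
    print(*out)
E
cat > a.py <<'E'
from h import *
import pickle
st();print(r.tip_extent)
d={}
for n in('scene','top','wrist'):
    c=cam(n,n+'0');d[n]=c
    T=np.array(c['camera_from_world']);print(n,c['fx'],c['cx'],c['cy'],-T[:3,:3].T@T[:3,3],T[2,:3],[k for k in c if k not in('pixels','camera_from_world')])
pickle.dump(d,open('c.pkl','wb'))
E
python3 a.py; ls pics
```

```text
t 0.0 p [0.1797 0.5983 0.2438] x [-0.958  0.288 -0.   ] y [ 0.288  0.958 -0.001] z [-0.    -0.001 -1.   ] w 0.087 F [0.1 0.5 0.1] q [-1.3   0.33 -0.06  1.46  0.02  1.35 -0.09]
0.022
scene 399.27615132521356 257.32556830907 183.24395418134617 [1.31135667 0.12881887 0.70742903] [0.78954756 0.04211057 0.61224289] ['fx', 'fy', 'cx', 'cy']
top 479.86765617292235 251.60163864471681 195.63045488201954 [0.26125401 0.10126971 1.25796947] [-0.17206413  0.0028099   0.98508174] ['fx', 'fy', 'cx', 'cy']
wrist 290.1520545441902 249.59324351628482 195.9005074860989 [0.10307845 0.62172662 0.38416764] [-0.27664849  0.08381184  0.95730935] ['fx', 'fy', 'cx', 'cy']
scene0.png
top0.png
wrist0.png
```

View pics/top0.png

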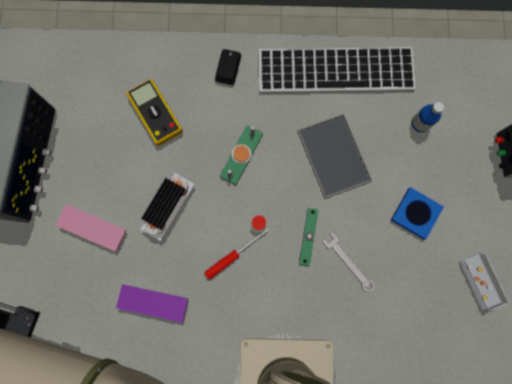

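View pics/scene0.png

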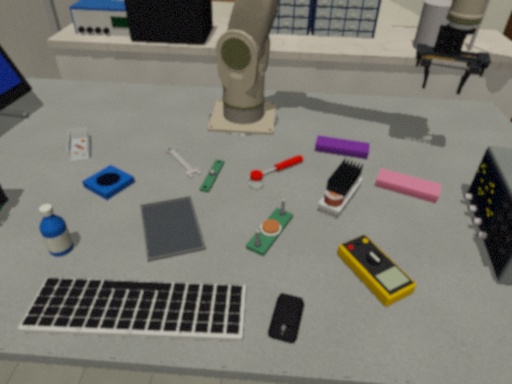

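The top view shows the stack at (167,207), clamp at (241,154), tray at (334,156), block at (417,213), jar at (259,223), loose bar at (309,237) and multimeter at (155,112). Next I zoom in for corners.

Run:
```python
import cv2,numpy as np
a=cv2.imread('pics/top0.png')
def t(u,v,s,im=a,k=400): return cv2.resize(im[v-s:v+s,u-s:u+s],(k,k*1),interpolation=cv2.INTER_CUBIC)
b=cv2.imread('pics/scene0.png')
def q(im,u,v,w,h): return cv2.resize(im[v-h:v+h,u-w:u+w],(400,300),interpolation=cv2.INTER_CUBIC)
cv2.imwrite('pics/z.png',np.vstack([np.hstack([q(a,168,207,48,36),q(a,241,154,48,36)]),np.hstack([q(a,418,213,48,36),q(b,342,187,48,36)])]))
```

```text
(no output)
```

View pics/z.png

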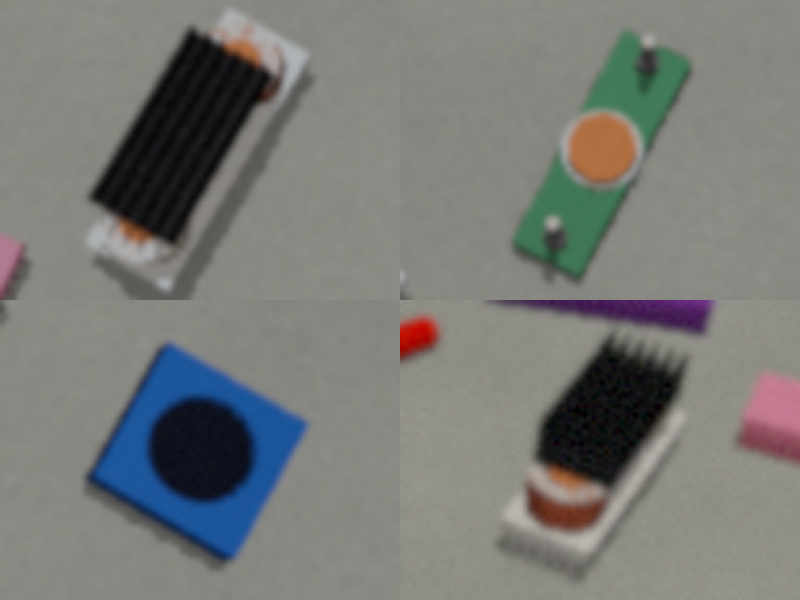

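```bash
cat > m.py <<'E'
from h import *
import pickle
c=pickle.load(open('c.pkl','rb'))['top']
k=96/400
L=lambda o,p,z: ray(c,o[0]+p[0]*k,o[1]+p[1]*k,z)[:2]
def rep(n,P):
    P=np.array(P);print(n,'ctr',P.mean(0).round(4),'sides',np.linalg.norm(P-np.roll(P,-1,0),axis=1).round(3),'ang',[round(float(np.arctan2(*(P[(i+1)%4]-P[i])[::-1])),3) for i in range(4)])
rep('black',[L((120,171),p,.096) for p in((193,28),(275,68),(175,243),(92,198))])
rep('silver',[L((120,171),p,.032) for p in((228,8),(310,55),(168,291),(87,243))])
print('seat',L((193,118),(603-400,148),.024))
rep('clampbar',[L((193,118),p,.014) for p in((228,30),(291,66),(180,277),(115,243))])
print('recess',L((370,177),(201,148),.018))
g=c['pixels'].astype(int)
rep('tray',[ray(c,*p,.009)[:2] for p in((298,129),(345,115),(371,181),(325,196))])
# refined tray via darkness mask
im=g[100:210,280:390];m=((im.sum(2)<290)).astype(np.uint8)
n,l,s,ce=cv2.connectedComponentsWithStats(m);i=1+s[1:,4].argmax();pts=np.argwhere(l==i)[:,::-1].astype(np.float32)
b=cv2.boxPoints(cv2.minAreaRect(pts))+[280,100];print(b.round(1).tolist());rep('tray2',[ray(c,*p,.006)[:2] for p in b])
for n,p,z in(('jar',(259,223),.045),('bar',(309,237),.012),('meter',(155,112),.03)):print(n,ray(c,*p,z)[:2])
E
python3 m.py
```

```text
black ctr [0.4408 0.3116] sides [0.055 0.118 0.056 0.116] ang [-2.005, 2.671, 1.102, -0.481]
silver ctr [0.4419 0.3135] sides [0.06  0.169 0.059 0.169] ang [-2.072, 2.646, 1.067, -0.487]
seat [0.58946713 0.12642175]
clampbar ctr [0.5889 0.1259] sides [0.047 0.156 0.047 0.158] ang [-2.084, 2.692, 1.105, -0.447]
recess [ 0.44310677 -0.33860577]
tray ctr [ 0.5958 -0.1228] sides [0.135 0.194 0.13  0.196] ang [-1.248, -2.788, 1.911, 0.377]
[[296.8, 131.1], [343.4, 112.2], [371.1, 180.7], [324.4, 199.6]]
tray2 ctr [ 0.5948 -0.1212] sides [0.139 0.203 0.136 0.201] ang [-1.152, -2.779, 1.979, 0.379]
jar [0.40297788 0.07746684]
bar [ 0.37322251 -0.05380917]
meter [0.69685194 0.36114086]
```

```bash
python3 -c "
from h import *
go(.4413,.3125,.2,1.085)"
```

```text
t 0.15 p [0.1797 0.5983 0.244 ] x [-0.958  0.288 -0.   ] y [ 0.288  0.958 -0.001] z [-0.    -0.001 -1.   ] w 0.0873 F [0.3 0.5 0.2] q [-1.3   0.33 -0.06  1.46  0.02  1.35 -0.09]
d_tool_cm [-33.27 -19.85   4.42] turn 0.194
```

```bash
python3 -m jog '[[-4.2,-2.5,0.5,0,0],[-4.2,-2.5,0.5,0,0],[-4.2,-2.5,0.5,0,0],[-4.2,-2.5,0.5,0,0],[-4.2,-2.5,0.5,0,0],[-4.2,-2.5,0.5,0,0],[-4.2,-2.5,0.5,0,0],[-4.0,-2.5,0.5,0,0],[0,0,0,0.1,0],[0,0,0,0.1,0]]' 20; python3 -c "
from h import *
go(.4413,.3125,.2,1.085)"
```

```text
time: 1.15
ee_pos: [0.4476, 0.3005, 0.1993]
eef_rot: [0.244, 0.97, -0.002, -0.001]
ft_force: [-0.1, 0.9, -0.2]
width: 0.0874
t 1.15 p [0.4476 0.3005 0.1993] x [-0.881  0.473  0.002] y [ 0.473  0.881 -0.005] z [-0.004 -0.003 -1.   ] w 0.0874 F [-0.1  0.9 -0.2] q [-0.85  0.17  0.19  1.76 -0.04  1.22  0.43]
d_tool_cm [ 1.12  0.76 -0.07] turn -0.007
```

```bash
python3 -m jog '[[0.6,0.4,0,0,0],[0.5,0.4,0,0,0],[0,0,0,0,0],[0,0,0,0,0],[0,0,0,0,0],[0,0,0,0,0],[0,0,0,0,0],[0,0,0,0,0],[0,0,0,0,0],[0,0,0,0,0]]'; python3 -c "
from h import *
go(.4413,.3125,.2,1.085)
c=cam('wrist','w1')
T=np.array(c['camera_from_world']);print(-T[:3,:3].T@T[:3,3])
im=cv2.imread('pics/w1.png')
a=-.48;X=np.array([np.cos(a),np.sin(a)]);Y=np.array([-X[1],X[0]])
for sx in(-1,1):
  for sy in(-1,1):
    for (l,w,z,col) in((.06,.0262,.096,(0,255,0)),(.085,.03,.032,(255,0,255))):
      q=np.array([.4413,.3125])+sx*l*X+sy*w*Y
      u,v=proj(c,[*q,z]);print(round(u),round(v));cv2.circle(im,(int(u),int(v)),2,col,-1)
cv2.imwrite('pics/w1a.png',im)
"
```

```text
time: 2.15
ee_pos: [0.4401, 0.3148, 0.1988]
eef_rot: [0.239, 0.971, -0.002, -0.002]
ft_force: [0.8, -0.3, -0.1]
width: 0.087
t 2.15 p [0.4401 0.3148 0.1988] x [-0.885  0.465  0.003] y [ 0.465  0.885 -0.005] z [-0.005 -0.004 -1.   ] w 0.087 F [ 0.8 -0.3 -0.1] q [-0.87  0.18  0.18  1.75 -0.03  1.22  0.41]
d_tool_cm [-0.21 -0.14 -0.12] turn 0.002
[0.36983112 0.35267286 0.33936155]
216 137
219 106
280 137
278 106
221 266
224 257
276 266
275 257
```

View pics/w1a.png

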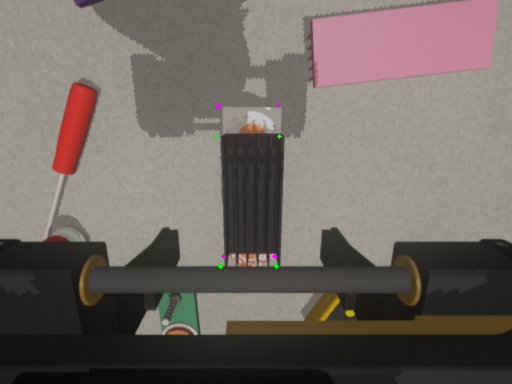

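The wrist view confirms the diode end/thyristor end layout, with the black sink about 5 px (4 mm) to the right of prediction (edges 223–284). The jaws have room for that, so I descend and grip.

```bash
python3 -m jog '[[-0.1,0,2,0,0],[-0.1,0.1,2,0,0],[0,0.1,2,0,0],[0,0,2,0,0],[0,0,1.5,0,0],[0,0,0.9,0,0],[0,0,0,0,0],[0,0,0,0,0],[0,0,0,0,0],[0,0,0,0,0]]' 25; python3 -c "
from h import *
go(.4422,.315,.088,1.085)"
```

```text
time: 3.2
ee_pos: [0.4443, 0.3164, 0.0941]
eef_rot: [0.24, 0.971, -0.0, -0.0]
ft_force: [-0.5, -0.2, 0.1]
width: 0.0871
t 3.2 p [0.4443 0.3164 0.0941] x [-0.885  0.465  0.001] y [ 0.465  0.885 -0.   ] z [-0.001 -0.    -1.   ] w 0.0871 F [-0.5 -0.2  0.1] q [-0.86  0.29  0.18  1.85 -0.06  1.    0.43]
d_tool_cm [ 0.12 -0.22  0.61] turn 0.002
```

```bash
python3 -m jog '[[0.1,-0.1,0.6,0,0],[0,0,0,0,0],[0,0,0,0,0.2],[0,0,0,0,0.3],[0,0,0,0,0.4],[0,0,0,0,0.5],[0,0,0,0,0.6],[0,0,0,0,0.6],[0,0,0,0,0.6],[0,0,0,0,0.6]]' 25; python3 -c "
from h import *
go(.4422,.315,.088,1.085)"
```

```text
time: 4.2
ee_pos: [0.4433, 0.3163, 0.0889]
eef_rot: [0.24, 0.971, 0.001, 0.0]
ft_force: [0.1, -0.4, 0.2]
width: 0.0522
t 4.2 p [0.4433 0.3163 0.0889] x [-0.885  0.466  0.   ] y [0.466 0.885 0.002] z [ 0.001  0.001 -1.   ] w 0.0522 F [ 0.1 -0.4  0.2] q [-0.86  0.3   0.18  1.86 -0.06  0.99  0.43]
d_tool_cm [ 0.04 -0.16  0.09] turn 0.002
```

```bash
python3 -m jog '[[0,0,-0.5,0,0.6],[0,0,-1,0,0.6],[0,0,-2,0,0.6],[0,0,-2,0,0.6],[0,0,-3,0,0.6],[0,0,-3,0,0.6],[0,0,-2,0,0.6],[0,0,0,0,0.6],[0,0,0,0,0.6],[0,0,0,0,0.6]]'; python3 -c "
from h import *
go(.5955,-.122,.2,1.94)
cam('top','t1');c=cam('wrist','w2')
a=cv2.imread('pics/t1.png')[150:270,100:260];b=cv2.imread('pics/w2.png')
cv2.imwrite('pics/m1.png',np.hstack([cv2.resize(a,(400,300)),cv2.resize(b,(400,300))]))
p,M=st();
for l in(-.06,.06):
  for w in(-.0262,.0262): print(l,w,np.round(proj(c,p+M@[l,w,-.0071]),0))
"
```

```text
time: 5.2
ee_pos: [0.4416, 0.3147, 0.2305]
eef_rot: [0.24, 0.971, -0.001, -0.001]
ft_force: [0.7, 0.2, -2.9]
width: 0.052
t 5.2 p [0.4416 0.3147 0.2305] x [-0.885  0.466  0.001] y [ 0.466  0.885 -0.002] z [-0.002 -0.001 -1.   ] w 0.052 F [ 0.7  0.2 -2.9] q [-0.87  0.16  0.19  1.71 -0.03  1.28  0.41]
d_tool_cm [-33.96 -31.47   3.07] turn -0.854
t 5.3 p [0.4414 0.3145 0.2301] x [-0.885  0.466  0.002] y [ 0.466  0.885 -0.003] z [-0.003 -0.002 -1.   ] w 0.0521 F [-0.1 -0.3 -3.5] q [-0.87  0.16  0.19  1.71 -0.03  1.28  0.41]
-0.06 -0.0262 [204. 361.]
-0.06 0.0262 [295. 361.]
0.06 -0.0262 [192. 154.]
0.06 0.0262 [306. 154.]
```

View pics/m1.png

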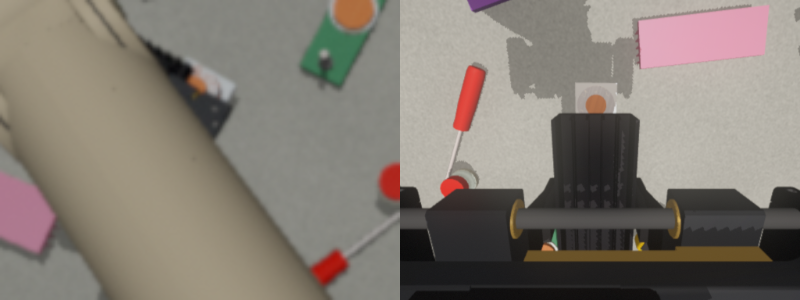

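```bash
python3 -m jog '[[0,0,0.5,-0.142,0.6],[0,0,0.5,-0.142,0.6],[0,0,0.5,-0.142,0.6],[0,0,0.5,-0.142,0.6],[0,0,0.5,-0.142,0.6],[0,0,0.5,-0.142,0.6],[0,0,0,0,0.6],[0,0,0,0,0.6],[0,0,0,0,0.6],[0,0,0,0,0.6]]'; python3 -c "
from h import *
go(.5955,-.122,.2,1.94)"
```

```text
time: 6.3
ee_pos: [0.4382, 0.3119, 0.1905]
eef_rot: [-0.194, 0.981, -0.004, -0.008]
ft_force: [-0.4, -0.3, -2.2]
width: 0.0523
t 6.3 p [0.4382 0.3119 0.1905] x [-0.925 -0.381  0.017] y [-0.381  0.925 -0.006] z [-0.013 -0.011 -1.   ] w 0.0523 F [-0.4 -0.3 -2.2] q [-0.81  0.19  0.12  1.76 -0.02  1.21  1.28]
d_tool_cm [  1.99 -46.12  -0.66] turn 0.021
```

```bash
python3 -m jog '[[0.2,-3,0,0,0.6],[0.2,-4.5,0,0,0.6],[0.2,-5,0,0,0.6],[0.2,-5,0,0,0.6],[0.2,-5,0,0,0.6],[0.2,-5,0,0,0.6],[0.2,-5,0,0,0.6],[0.2,-4.5,0,0,0.6],[0.2,-4,0,0,0.6],[0.2,-3,0,0,0.6]]'; python3 -c "
from h import *
go(.5955,-.122,.12,1.94)"
```

```text
time: 7.3
ee_pos: [0.589, -0.1063, 0.196]
eef_rot: [-0.192, 0.981, -0.003, -0.004]
ft_force: [-0.2, 1.0, -2.7]
width: 0.0522
t 7.3 p [ 0.589  -0.1063  0.196 ] x [-0.926 -0.377  0.008] y [-0.377  0.926 -0.004] z [-0.006 -0.007 -1.   ] w 0.0522 F [-0.2  1.  -2.7] q [-0.25  0.32  0.43  1.62 -0.13  1.24  2.16]
d_tool_cm [-0.07 -1.66  7.6 ] turn 0.017
```

```bash
python3 -m jog '[[-0.1,-0.6,1.5,0.017,0.6],[0,-0.3,1.5,0,0.6],[0,0,1,0,0.6],[0,0,1,0,0.6],[0,0,0.5,0,0.6],[0,0,0,0,0.6],[0,0,0,0,0.6],[0,0,0,0,0.6],[0,0,0,0,0.6],[0,0,0,0,0.6]]'; python3 -c "
from h import *
go(.5975,-.121,.12,1.94)
c=cam('wrist','w3');im=cv2.imread('pics/w3.png')
a=.37;X=np.array([np.cos(a),np.sin(a)]);Y=np.array([-X[1],X[0]])
for sx in(-1,1):
  for sy in(-1,1):
      q=np.array([.5955,-.122])+sx*.1*X+sy*.068*Y
      u,v=proj(c,[*q,.009]);print(round(u),round(v));cv2.circle(im,(int(u),int(v)),2,(0,255,0),-1)
cv2.imwrite('pics/w3a.png',im)
"
```

```text
time: 8.3
ee_pos: [0.5938, -0.1146, 0.1384]
eef_rot: [-0.181, 0.983, -0.003, -0.003]
ft_force: [-0.7, 0.6, -2.7]
width: 0.052
t 8.3 p [ 0.5938 -0.1146  0.1384] x [-0.934 -0.357  0.007] y [-0.357  0.934 -0.005] z [-0.004 -0.007 -1.   ] w 0.052 F [-0.7  0.6 -2.7] q [-0.23  0.39  0.43  1.66 -0.16  1.13  2.17]
d_tool_cm [-0.13 -0.72  1.85] turn -0.004
162 84
318 83
180 284
307 284
```

View pics/w3a.png

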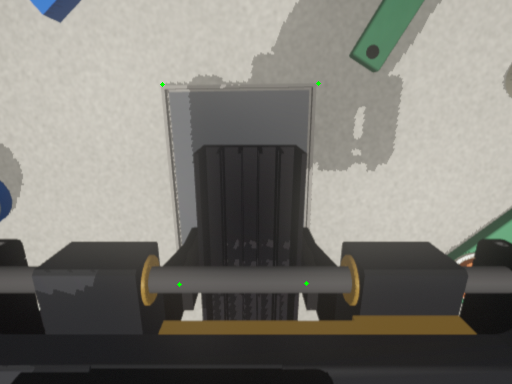

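Tray edges seen at (165,88)–(313,87) agree with prediction to within about 2 mm, and the held sink is parallel to them. Lowering.

```bash
python3 -m jog '[[-0.1,-0.4,1.5,0,0.6],[0,-0.3,2,0,0.6],[0,0,2,0,0.6],[0,0,1.5,0,0.6],[0,0,1,0,0.6],[0,0,0.5,0,0.6],[0,0,0.3,0,0.6],[0,0,0,0,0.6],[0,0,0,0,0.6],[0,0,0,0,0.6]]'; python3 -c "
from h import *
go(.5975,-.121,.03,1.94)"
```

```text
time: 9.35
ee_pos: [0.598, -0.1237, 0.0444]
eef_rot: [-0.181, 0.983, -0.004, -0.002]
ft_force: [0.4, -0.2, -3.6]
width: 0.0521
t 9.35 p [ 0.598  -0.1237  0.0444] x [-0.935 -0.356  0.005] y [-0.356  0.935 -0.007] z [-0.002 -0.008 -1.   ] w 0.0521 F [ 0.4 -0.2 -3.6] q [-0.19  0.51  0.4   1.72 -0.22  0.96  2.23]
d_tool_cm [-0.05  0.29  1.43] turn -0.005
```

```bash
python3 -m jog '[[0,0.2,0.4,0,0.6],[0,0,0.4,0,0.6],[0,0,0.3,0,0.6],[0,0,0.15,0,0.6],[0,0,0.1,0,0.6],[0,0,0.1,0,0.6],[0,0,0,0,0.6],[0,0,0,0,0.6],[0,0,0,0,0.6],[0,0,0,0,0.6]]'; python3 -c "
from h import *
go(.5975,-.121,.03,1.94)"
```

```text
time: 10.35
ee_pos: [0.5983, -0.1217, 0.0303]
eef_rot: [-0.181, 0.983, -0.004, -0.0]
ft_force: [-1.0, -0.1, -2.0]
width: 0.0522
t 10.35 p [ 0.5983 -0.1217  0.0303] x [-0.934 -0.356  0.002] y [-0.356  0.934 -0.007] z [ 0.    -0.008 -1.   ] w 0.0522 F [-1.  -0.1 -2. ] q [-0.19  0.52  0.39  1.73 -0.23  0.93  2.23]
d_tool_cm [0.04 0.1  0.03] turn -0.005
```

```bash
python3 -m jog '[[0,0,0.1,0,0.6],[0,0,0,0,0.6],[0,0,0,0,0.5],[0,0,0,0,0.4],[0,0,0,0,0.3],[0,0,0,0,0.2],[0,0,0,0,0.1],[0,0,0,0,0],[0,0,-1,0,0],[0,0,-1,0,0]]'; python3 -c "
from h import *
go(.3923,.3394,.2,1.085)"
```

```text
time: 11.35
ee_pos: [0.5985, -0.1218, 0.051]
eef_rot: [-0.181, 0.983, -0.004, -0.0]
ft_force: [0.6, 0.3, -0.1]
width: 0.0859
t 11.35 p [ 0.5985 -0.1218  0.051 ] x [-0.935 -0.356  0.002] y [-0.356  0.935 -0.007] z [ 0.001 -0.008 -1.   ] w 0.0859 F [ 0.6  0.3 -0.1] q [-0.19  0.5   0.4   1.72 -0.22  0.97  2.22]
d_tool_cm [  2.9   50.33 -15.27] turn 0.85
```

```bash
python3 -m jog '[[0,0,-4,0,0],[0,0,-4,0,0],[0,0,-4,0,0],[0,2,-2,0,0],[0.3,5,0,0,0],[0.3,5,0,0,0],[0.3,5,0,0,0],[0.3,5,0,0,0],[0.3,5,0,0,0],[0.3,5,0,0,0]]'; python3 -c "
from h import *
go(.3923,.3394,.2,1.085)"
```

```text
time: 12.35
ee_pos: [0.4705, 0.1683, 0.2063]
eef_rot: [-0.173, 0.985, -0.006, 0.008]
ft_force: [0.5, -0.0, -0.5]
width: 0.0869
t 12.35 p [0.4705 0.1683 0.2063] x [-0.94  -0.341 -0.014] y [-0.34   0.94  -0.014] z [ 0.017 -0.008 -1.   ] w 0.0869 F [ 0.5 -0.  -0.5] q [-0.67  0.07  0.23  1.86 -0.    1.2   1.48]
d_tool_cm [ 1.53 18.76  0.35] turn 0.833
```

```bash
python3 -m jog '[[0.4,5,0,0,0],[0.4,5,0,0,0],[0.4,4.8,0,0,0],[0.3,2,0,0,0],[0,0,0,0.139,0],[0,0,0,0.139,0],[0,0,0,0.139,0],[0,0,0,0.139,0],[0,0,0,0.139,0],[0,0,0,0.139,0]]'; python3 -c "
from h import *
go(.3923,.3394,.2,1.085)"
```

```text
time: 13.35
ee_pos: [0.3931, 0.3307, 0.2156]
eef_rot: [0.25, 0.968, 0.005, 0.013]
ft_force: [-0.8, -0.4, 0.0]
width: 0.087
t 13.35 p [0.3931 0.3307 0.2156] x [-0.874  0.485 -0.024] y [0.485 0.875 0.016] z [ 0.028  0.002 -1.   ] w 0.087 F [-0.8 -0.4  0. ] q [-0.9   0.09  0.11  1.82  0.01  1.22  0.27]
d_tool_cm [0.52 0.7  1.56] turn -0.02
```

```bash
python3 -m jog '[[-2,0,0,0,0],[-2.5,0.3,0.5,-0.02,0],[-1,0.2,0.5,0,0],[0,0,0.5,0,0],[0,0,0,0,0],[0,0,0,0,0],[0,0,0,0,0],[0,0,0,0,0],[0,0,0,0,0],[0,0,0,0,0]]'; python3 -c "
from h import *
go(.3923,.3394,.2,1.085)
import pickle
c=cam('wrist','w4');pickle.dump(c,open('w4.pkl','wb'));im=cv2.imread('pics/w4.png')
a=-.485;X=np.array([np.cos(a),np.sin(a)]);Y=np.array([-X[1],X[0]])
for sx in(-1,1):
  for sy in(-1,1):
      q=np.array([.4419,.3145])+sx*.085*X+sy*.03*Y
      u,v=proj(c,[*q,.032]);print(round(u),round(v));cv2.circle(im,(int(u),int(v)),2,(0,255,0),-1)
cv2.imwrite('pics/w4a.png',im)
"
```

```text
time: 14.35
ee_pos: [0.4425, 0.3104, 0.2064]
eef_rot: [0.242, 0.97, 0.007, 0.014]
ft_force: [0.1, -1.4, -1.3]
width: 0.0871
t 14.35 p [0.4425 0.3104 0.2064] x [-0.882  0.471 -0.025] y [0.47  0.882 0.02 ] z [ 0.031  0.006 -0.999] w 0.0871 F [ 0.1 -1.4 -1.3] q [-0.84  0.15  0.15  1.77 -0.01  1.2   0.39]
d_tool_cm [5.81 0.18 0.51] turn -0.004
219 97
278 96
225 246
274 245
```

View pics/w4a.png

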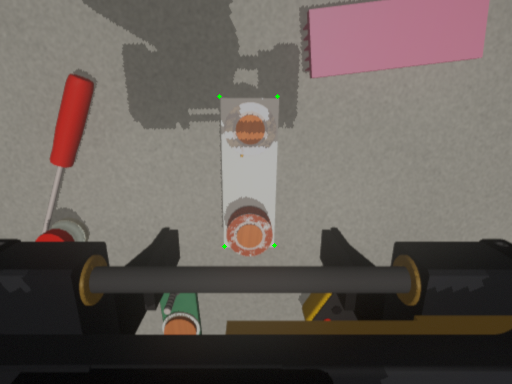

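Black sink is off; the thyristor shows at (251,129) with its pin towards the middle, the diode at (250,236), and the silver outline agrees with prediction.

```bash
python3 -c "
from h import *
import pickle
c=pickle.load(open('w4.pkl','rb'))
t=ray(c,251,129,.062);d=ray(c,250,236,.062);print(t,d,np.linalg.norm(t-d),np.arctan2(*(d-t)[1::-1]))
go(t[0],t[1],.062,1.085)"
```

```text
[0.39372731 0.34167108 0.062     ] [0.49257145 0.28785125 0.062     ] 0.1125466050094677 -0.49860451039424925
t 14.4 p [0.4426 0.3104 0.2065] x [-0.882  0.471 -0.025] y [0.47  0.882 0.02 ] z [ 0.031  0.006 -0.999] w 0.0868 F [ 0.2 -0.8 -0. ] q [-0.84  0.15  0.15  1.77 -0.01  1.2   0.39]
d_tool_cm [ 6.13  0.16 14.31] turn -0.004
```

```bash
python3 -m jog '[[3,0.1,0,0,0],[2.9,0.1,2,0,0],[0,0,2.5,0,0],[0,0,2.5,0,0],[0,0,2,0,0],[0,0,1.5,0,0],[0,0,1,0,0],[0,0,0.5,0,0],[0,0,0,0,0],[0,0,0,0,0]]'; python3 -c "
from h import *
go(.3935,.341,.061,1.085)"
```

```text
time: 15.4
ee_pos: [0.3946, 0.3434, 0.083]
eef_rot: [0.243, 0.97, 0.009, 0.016]
ft_force: [0.2, 0.1, -0.4]
width: 0.087
t 15.4 p [0.3946 0.3434 0.083 ] x [-0.882  0.471 -0.026] y [0.47  0.882 0.025] z [ 0.035  0.01  -0.999] w 0.087 F [ 0.2  0.1 -0.4] q [-0.91  0.24  0.1   1.94 -0.01  0.93  0.28]
d_tool_cm [ 0.04 -0.32  2.19] turn -0.004
```

```bash
python3 -m jog '[[0,-0.2,1,0,0],[0,-0.1,0.8,0,0],[0,0,0.4,0,0],[0,0,0,0,0.2],[0,0,0,0,0.4],[0,0,0,0,0.5],[0,0,0,0,0.6],[0,0,0,0,0.65],[0,0,0,0,0.65],[0,0,0,0,0.65]]' 20; python3 -c "
from h import *
go(.3935,.341,.061,1.085)"
```

```text
time: 16.4
ee_pos: [0.3947, 0.3415, 0.0609]
eef_rot: [0.243, 0.97, 0.01, 0.016]
ft_force: [-0.2, -0.2, -1.4]
width: 0.0497
t 16.4 p [0.3947 0.3415 0.0609] x [-0.882  0.471 -0.026] y [0.471 0.882 0.028] z [ 0.037  0.012 -0.999] w 0.0497 F [-0.2 -0.2 -1.4] q [-0.9   0.27  0.1   1.96 -0.01  0.88  0.28]
d_tool_cm [ 0.08 -0.11 -0.01] turn -0.004
```

```bash
python3 -m jog '[[0,0,-0.5,0,0.65],[0,0,-1.5,0,0.65],[0,0,-3,0,0.65],[0,0,-3,0,0.65],[0,0,-3,0,0.65],[0,0,-1.5,0,0.65],[0,0,0,0,0.65],[0,0,0,0,0.65],[0,0,0,0,0.65],[0,0,0,0,0.65]]' 20; python3 -c "
from h import *
go(.5895,.1264,.17,1.1)"
```

```text
time: 17.4
ee_pos: [0.388, 0.338, 0.1885]
eef_rot: [0.243, 0.97, 0.008, 0.015]
ft_force: [-0.2, -0.2, -2.7]
width: 0.0497
t 17.4 p [0.388  0.338  0.1885] x [-0.882  0.471 -0.025] y [0.471 0.882 0.022] z [ 0.032  0.008 -0.999] w 0.0497 F [-0.2 -0.2 -2.7] q [-0.91  0.11  0.1   1.85  0.01  1.15  0.27]
d_tool_cm [-27.69  -9.21   2.33] turn -0.02
```

```bash
python3 -m jog '[[-3,-1,0.2,-0.02,0.65],[-4,-1.3,0.3,0,0.65],[-4,-1.3,0.3,0,0.65],[-4,-1.3,0.3,0,0.65],[-4,-1.3,0.3,0,0.65],[-4,-1.3,0.3,0,0.65],[-3,-1.2,0.3,0,0.65],[-1,-0.4,0,0,0.65],[0,0,0,0,0.65],[0,0,0,0,0.65]]' 20; python3 -c "
from h import *
import pickle
c=pickle.load(open('w4.pkl','rb'))
print(ray(c,181,328,.024))
go(.5895,.1264,.12,1.1)"
```

```text
time: 18.4
ee_pos: [0.5902, 0.1272, 0.162]
eef_rot: [0.23, 0.973, 0.002, 0.009]
ft_force: [-0.6, 0.6, -2.1]
width: 0.0496
[0.58606836 0.13250916 0.024     ]
t 18.4 p [0.5902 0.1272 0.162 ] x [-0.894  0.447 -0.018] y [0.447 0.895 0.008] z [ 0.019 -0.001 -1.   ] w 0.0496 F [-0.6  0.6 -2.1] q [-0.55  0.33  0.31  1.66 -0.1   1.15  0.9 ]
d_tool_cm [ 0.1  -0.14  4.2 ] turn 0.007
```

```bash
python3 -m jog '[[0,0,2,0,0.65],[0,0,2,0,0.65],[0,0,2,0,0.65],[0,0,1.5,0,0.65],[0,0,1,0,0.65],[0,0,0.2,0,0.65],[0,0,0,0,0.65],[0,0,0,0,0.65],[0,0,0,0,0.65],[0,0,0,0,0.65]]' 20; python3 -c "
from h import *
import pickle
c=pickle.load(open('c.pkl','rb'))['scene']
print(ray(c,271,227,.024))
go(.5895,.127,.054,1.1)
c=cam('scene','s1');im=cv2.imread('pics/s1.png')[180:270,210:330]
cv2.imwrite('pics/s1a.png',cv2.resize(im,(800,600),interpolation=cv2.INTER_CUBIC))"
```

```text
time: 19.4
ee_pos: [0.5885, 0.1389, 0.0747]
eef_rot: [0.223, 0.975, 0.005, 0.01]
ft_force: [-0.9, 0.1, -1.9]
width: 0.0497
[0.60137586 0.12765665 0.024     ]
t 19.4 p [0.5885 0.1389 0.0747] x [-0.9    0.436 -0.016] y [0.435 0.9   0.015] z [ 0.021  0.006 -1.   ] w 0.0497 F [-0.9  0.1 -1.9] q [-0.54  0.43  0.29  1.73 -0.14  0.98  0.92]
d_tool_cm [-0.58 -1.05  2.06] turn 0.02
```

View pics/s1a.png

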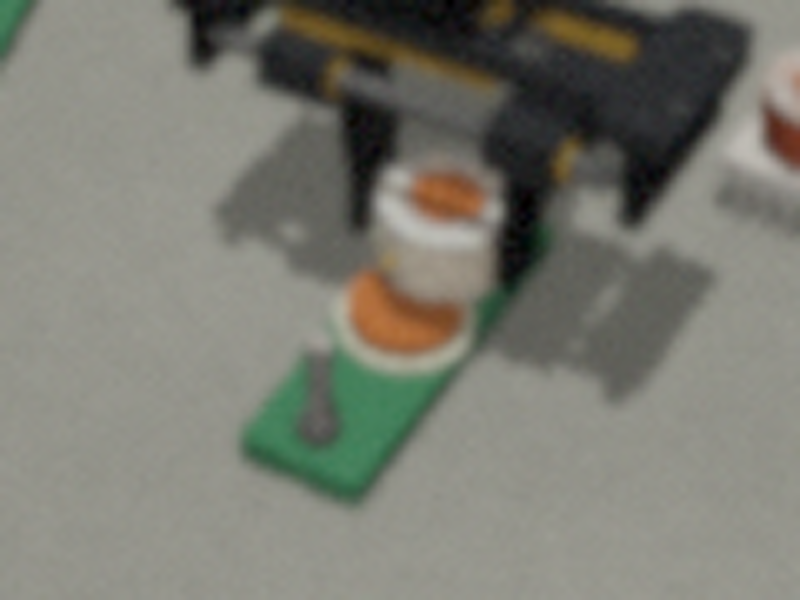

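```bash
python3 -c "
from h import *
import pickle
c=pickle.load(open('c.pkl','rb'))['scene']
s=ray(c,270.6,227.9,.024);d=ray(c,210+448*.15,180+195*.15,.0757)
print(s,d);e=s-d
p,M=st();t=p[:2]+e[:2];print('target by scene',t);go(t[0],t[1],.054,1.1);go(.5895,.128,.054,1.1)"
```

```text
[0.60461785 0.12682011 0.024     ] [0.59303868 0.13983193 0.0757    ]
t 19.45 p [0.5885 0.1389 0.0747] x [-0.9    0.436 -0.016] y [0.435 0.9   0.015] z [ 0.021  0.006 -1.   ] w 0.0501 F [ 0.2 -0.3 -2.4] q [-0.54  0.43  0.29  1.73 -0.14  0.98  0.92]
target by scene [0.60011139 0.12584319]
t 19.45 p [0.5885 0.1389 0.0747] x [-0.9    0.436 -0.016] y [0.435 0.9   0.015] z [ 0.021  0.006 -1.   ] w 0.0501 F [ 0.2 -0.3 -2.4] q [-0.54  0.43  0.29  1.73 -0.14  0.98  0.92]
d_tool_cm [-1.57 -0.7   2.09] turn 0.02
t 19.45 p [0.5885 0.1389 0.0747] x [-0.9    0.436 -0.016] y [0.435 0.9   0.015] z [ 0.021  0.006 -1.   ] w 0.0501 F [ 0.2 -0.3 -2.4] q [-0.54  0.43  0.29  1.73 -0.14  0.98  0.92]
d_tool_cm [-0.53 -0.97  2.07] turn 0.02
```

```bash
python3 -c "
from h import *
import pickle
C=pickle.load(open('c.pkl','rb'))
for n,(u,v) in(('top',(241,154)),('scene',(271,227))):
  c=C[n];g=c['pixels'].astype(int)[v-16:v+16,u-16:u+16]
  m=(g[...,0]-g[...,2]>60);y,x=np.nonzero(m);print(n,m.sum(),x.mean()+u-16,y.mean()+v-16,np.ptp(x)+1,np.ptp(y)+1,ray(c,x.mean()+u-16,y.mean()+v-16,.024))
# now: device copper and seat in s1 not needed; project stack top for scene calibration check
c=C['scene'];g=c['pixels'].astype(int)
print('pred seat px',proj(c,[.5895,.127,.024]),'diode top',proj(c,[.4925,.288,.062]),'thyr now top',proj(c,[.5880,.1384,.0757]))
"
```

```text
top 194 241.0 152.95876288659792 15 16 [0.59095531 0.12836891 0.024     ]
scene 178 270.3258426966292 225.7865168539326 17 13 [0.59726246 0.1258142  0.024     ]
pred seat px (np.float64(270.94652369742613), np.float64(223.64315069662524)) diode top (np.float64(335.27070909027236), np.float64(191.26819046751692)) thyr now top (np.float64(276.67014072908665), np.float64(207.82265469787458))
```

```bash
python3 -m jog '[[-0.4,-0.5,0.3,0.02,0.65],[-0.3,-0.5,0.3,0,0.65],[0,-0.1,0,0,0.65],[0,0,0,0,0.65],[0,0,0,0,0.65],[0,0,0,0,0.65],[0,0,0,0,0.65],[0,0,0,0,0.65],[0,0,0,0,0.65],[0,0,0,0,0.65]]' 20; python3 -c "
from h import *
go(.5915,.1275,.053,1.1)"
```

```text
time: 20.45
ee_pos: [0.5905, 0.1245, 0.0686]
eef_rot: [0.234, 0.972, 0.006, 0.01]
ft_force: [1.3, 0.3, -1.2]
width: 0.0493
t 20.45 p [0.5905 0.1245 0.0686] x [-0.89   0.456 -0.017] y [0.455 0.89  0.016] z [ 0.022  0.006 -1.   ] w 0.0493 F [ 1.3  0.3 -1.2] q [-0.52  0.43  0.29  1.74 -0.15  0.97  0.93]
d_tool_cm [0.08 0.29 1.57] turn -0.002
```

```bash
python3 -m jog '[[0,0.2,0.4,0,0.65],[0,0,0.4,0,0.65],[0,0,0.3,0,0.65],[0,0,0.2,0,0.65],[0,0,0.1,0,0.65],[0,0,0.1,0,0.65],[0,0,0.05,0,0.65],[0,0,0,0,0.65],[0,0,0,0,0.65],[0,0,0,0,0.65]]' 20; python3 -c "
from h import *
go(.5915,.1275,.053,1.1)"
```

```text
time: 21.45
ee_pos: [0.592, 0.1267, 0.0533]
eef_rot: [0.234, 0.972, 0.006, 0.01]
ft_force: [-0.6, -0.3, -2.7]
width: 0.0494
t 21.45 p [0.592  0.1267 0.0533] x [-0.89   0.456 -0.016] y [0.455 0.89  0.016] z [ 0.022  0.007 -1.   ] w 0.0494 F [-0.6 -0.3 -2.7] q [-0.52  0.46  0.29  1.75 -0.16  0.94  0.93]
d_tool_cm [0.08 0.05 0.03] turn -0.002
```

```bash
python3 -m jog '[[0,0,0.05,0,0.65],[0,0,0.05,0,0.65],[0,0,0,0,0.65],[0,0,0,0,0.6],[0,0,0,0,0.5],[0,0,0,0,0.4],[0,0,0,0,0.2],[0,0,0,0,0],[0,0,-1,0,0],[0,0,-2,0,0]]' 20; python3 -c "
from h import *
go(.4925,.288,.2,1.085)"
```

```text
time: 22.45
ee_pos: [0.5904, 0.1261, 0.0822]
eef_rot: [0.234, 0.972, 0.005, 0.009]
ft_force: [-0.6, -0.3, -0.0]
width: 0.0764
t 22.45 p [0.5904 0.1261 0.0822] x [-0.89   0.456 -0.014] y [0.456 0.89  0.014] z [ 0.019  0.006 -1.   ] w 0.0764 F [-0.6 -0.3 -0. ] q [-0.53  0.42  0.3   1.73 -0.14  0.99  0.92]
d_tool_cm [ 15.92  10.11 -11.87] turn 0.013
```

```bash
python3 -m jog '[[0,0,-3,0,0],[0,0,-3,0,0],[2,1.5,-1,0,0],[3.8,2.2,0,0,0],[3.8,2.2,0,0.013,0],[3.5,2.2,0,0,0],[2,1.5,0,0,0],[0.5,0.3,0,0,0],[0,0,0,0,0],[0,0,0,0,0]]' 20; python3 -c "
from h import *
go(.4925,.288,.061,1.085)"
```

```text
time: 23.45
ee_pos: [0.4977, 0.2886, 0.1657]
eef_rot: [0.244, 0.97, 0.009, 0.014]
ft_force: [0.4, -1.0, -0.2]
width: 0.087
t 23.45 p [0.4977 0.2886 0.1657] x [-0.881  0.473 -0.023] y [0.473 0.881 0.025] z [ 0.032  0.011 -0.999] w 0.087 F [ 0.4 -1.  -0.2] q [-0.8   0.26  0.22  1.74 -0.05  1.12  0.51]
d_tool_cm [ 0.67 -0.56 10.44] turn -0.007
```

```bash
python3 -m jog '[[0.4,-0.3,1.5,0,0],[0.2,-0.3,2,0,0],[0,-0.1,2,0,0],[0,0,2,0,0],[0,0,1,0,0],[0,0,0.4,0,0],[0,0,0,0,0],[0,0,0,0,0],[0,0,0,0,0],[0,0,0,0,0]]' 20; python3 -c "
from h import *
go(.4925,.288,.061,1.085)"
```

```text
time: 24.45
ee_pos: [0.5012, 0.275, 0.0781]
eef_rot: [0.252, 0.967, 0.01, 0.018]
ft_force: [0.3, 0.3, 0.2]
width: 0.0869
t 24.45 p [0.5012 0.275  0.0781] x [-0.872  0.488 -0.03 ] y [0.488 0.873 0.028] z [ 0.04   0.01  -0.999] w 0.0869 F [0.3 0.3 0.2] q [-0.78  0.34  0.22  1.83 -0.07  0.94  0.53]
d_tool_cm [1.45 0.66 1.68] turn -0.024
```

```bash
python3 -m jog '[[0.5,0.2,0.3,-0.02,0],[0.5,0.2,0.4,0,0],[0.3,0.1,0.4,0,0],[0.1,0,0.3,0,0],[0,0,0.2,0,0],[0,0,0,0,0],[0,0,0,0,0],[0,0,0,0,0],[0,0,0,0,0],[0,0,0,0,0]]' 20; python3 -c "
from h import *
go(.4925,.288,.061,1.085)"
```

```text
time: 25.45
ee_pos: [0.4911, 0.288, 0.0611]
eef_rot: [0.241, 0.97, 0.01, 0.019]
ft_force: [-0.4, -0.3, 0.3]
width: 0.087
t 25.45 p [0.4911 0.288  0.0611] x [-0.883  0.468 -0.031] y [0.468 0.883 0.029] z [ 0.041  0.011 -0.999] w 0.087 F [-0.4 -0.3  0.3] q [-0.79  0.36  0.21  1.85 -0.07  0.9   0.53]
d_tool_cm [-0.12  0.06  0.01] turn -0.001
```

```bash
python3 -m jog '[[-0.1,0,0,0,0.2],[0,0,0,0,0.4],[0,0,0,0,0.6],[0,0,0,0,0.65],[0,0,0,0,0.65],[0,0,0,0,0.65],[0,0,-0.5,0,0.65],[0,0,-1.5,0,0.65],[0,0,-2,0,0.65],[0,0,-2,0,0.65]]' 20; python3 -c "
from h import *
go(.443,-.3385,.17)"
```

```text
time: 26.45
ee_pos: [0.4879, 0.2854, 0.1222]
eef_rot: [0.241, 0.97, 0.008, 0.017]
ft_force: [0.0, 0.4, -0.2]
width: 0.0497
t 26.45 p [0.4879 0.2854 0.1222] x [-0.883  0.469 -0.029] y [0.468 0.883 0.023] z [ 0.036  0.007 -0.999] w 0.0497 F [ 0.   0.4 -0.2] q [-0.81  0.28  0.22  1.81 -0.05  1.03  0.51]
d_tool_cm [-25.41 -57.11  -5.37]
```

```bash
python3 -m jog '[[0,0,-2.5,0,0.65],[0,-1,-2.5,0,0.65],[-1.5,-3,0,0,0.65],[-2,-4.4,0,0,0.65],[-2,-4.4,0,0,0.65],[-2,-4.4,0,0,0.65],[-2,-4.4,0,0,0.65],[-2,-4.4,0,0,0.65],[-2,-4.4,0,0,0.65],[-1,-2,0,0,0.65]]' 20; python3 -c "
from h import *
go(.443,-.3385,.17)"
```

```text
time: 27.45
ee_pos: [0.4634, -0.0763, 0.1839]
eef_rot: [0.238, 0.971, 0.016, 0.023]
ft_force: [0.0, 1.4, -1.1]
width: 0.0499
t 27.45 p [ 0.4634 -0.0763  0.1839] x [-0.886  0.462 -0.037] y [0.461 0.886 0.042] z [ 0.052  0.02  -0.998] w 0.0499 F [ 0.   1.4 -1.1] q [-0.45 -0.03  0.53  2.   -0.01  1.12  1.18]
d_tool_cm [-10.27 -24.24   0.76]
```

```bash
python3 -m jog '[[-1.5,-3.5,0,0,0.65],[-2,-4.4,0,0,0.65],[-2,-4.4,0,0,0.65],[-1.9,-4,0,0,0.65],[-1.5,-3,0,0,0.65],[-0.7,-1.5,0,0,0.65],[-0.3,-0.7,0,0,0.65],[0,0,0,0,0.65],[0,0,0,0,0.65],[0,0,0,0,0.65]]' 20; python3 -c "
from h import *
import pickle
C=pickle.load(open('c.pkl','rb'))
for n,(u,v),w in(('top',(418,213),18),('scene',(108,181),13)):
  c=C[n];g=c['pixels'].astype(int)[v-w:v+w,u-w:u+w]
  m=(g[...,2]<70);y,x=np.nonzero(m);print(n,m.sum(),np.median(x)+u-w,x.mean()+u-w,y.mean()+v-w,np.ptp(x)+1,np.ptp(y)+1,ray(c,x.mean()+u-w,y.mean()+v-w,.018))
go(.443,-.3385,.10)"
```

```text
time: 28.45
ee_pos: [0.4498, -0.3237, 0.1878]
eef_rot: [0.239, 0.97, 0.019, 0.028]
ft_force: [-0.1, 0.2, -1.9]
width: 0.0498
top 450 418.0 417.74666666666667 212.50222222222223 24 24 [ 0.44312415 -0.33731564  0.018     ]
scene 193 108.0 107.63730569948187 178.9896373056995 22 11 [ 0.44532342 -0.3401354   0.018     ]
t 28.45 p [ 0.4498 -0.3237  0.1878] x [-0.884  0.465 -0.046] y [0.462 0.885 0.051] z [ 0.064  0.024 -0.998] w 0.0498 F [-0.1  0.2 -1.9] q [-0.11  0.23  0.78  1.79 -0.24  1.16  1.84]
d_tool_cm [ 0.32 -2.07  8.68]
```

```bash
python3 -m jog '[[0.1,-0.8,1.5,0,0.65],[0.1,-0.7,2,0,0.65],[0,-0.4,2,0,0.65],[0,-0.1,2,0,0.65],[0,0,1.5,0,0.65],[0,0,1,0,0.65],[0,0,0.3,0,0.65],[0,0,0,0,0.65],[0,0,0,0,0.65],[0,0,0,0,0.65]]' 20; python3 -c "
from h import *
go(.4435,-.338,.049)
c=cam('wrist','w5');b=cv2.imread('pics/w5.png');
c=cam('top','t5');a=cv2.imread('pics/t5.png')[150:270,340:500]
cv2.imwrite('pics/m5.png',np.hstack([cv2.resize(a,(400,300)),cv2.resize(b,(400,300))]))"
```

```text
time: 29.45
ee_pos: [0.4463, -0.3341, 0.0767]
eef_rot: [0.235, 0.971, 0.021, 0.029]
ft_force: [-0.7, -0.7, -1.1]
width: 0.0494
t 29.45 p [ 0.4463 -0.3341  0.0767] x [-0.888  0.457 -0.046] y [0.455 0.889 0.054] z [ 0.066  0.027 -0.997] w 0.0494 F [-0.7 -0.7 -1.1] q [-0.01  0.39  0.72  1.89 -0.39  0.96  1.99]
d_tool_cm [ 0.2  -0.62  2.74]
```

View pics/m5.png

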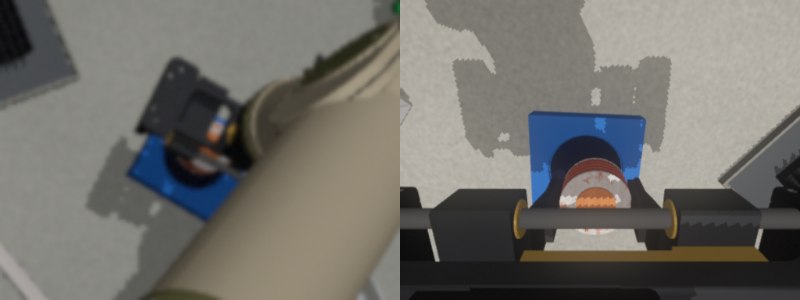

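The diode is held upright over the block, at about (596,195) in the wrist half against the recess at about (586,168). This matches the remaining computed shift, so I lower it.

```bash
python3 -m jog '[[0.1,-0.3,0.5,0,0.65],[0,-0.2,0.6,0,0.65],[0,-0.1,0.6,0,0.65],[0,0,0.5,0,0.65],[0,0,0.2,0,0.65],[0,0,0.1,0,0.65],[0,0,0,0,0.65],[0,0,0,0,0.65],[0,0,0,0,0.65],[0,0,0,0,0.65]]' 20; python3 -c "
from h import *
go(.4435,-.338,.049)"
```

```text
time: 30.55
ee_pos: [0.4445, -0.339, 0.0497]
eef_rot: [0.235, 0.971, 0.021, 0.029]
ft_force: [-0.5, 0.9, -1.8]
width: 0.0496
t 30.55 p [ 0.4445 -0.339   0.0497] x [-0.888  0.457 -0.048] y [0.455 0.889 0.054] z [ 0.067  0.026 -0.997] w 0.0496 F [-0.5  0.9 -1.8] q [ 0.02  0.43  0.7   1.9  -0.43  0.91  2.03]
d_tool_cm [0.14 0.04 0.07]
```

```bash
python3 -m jog '[[0.05,0,0.1,0,0.65],[0,0,0.05,0,0.65],[0,0,0,0,0.6],[0,0,0,0,0.5],[0,0,0,0,0.4],[0,0,0,0,0.3],[0,0,-0.1,0,0],[0,0,-0.5,0,0],[0,0,-2,0,0],[0,0,-3,0,0]]' 20; python3 -c "
from h import *
go(.4425,.3135,.2,1.085)"
```

```text
time: 31.55
ee_pos: [0.4391, -0.3391, 0.1035]
eef_rot: [0.235, 0.971, 0.021, 0.027]
ft_force: [0.5, -1.1, 0.4]
width: 0.0826
t 31.55 p [ 0.4391 -0.3391  0.1035] x [-0.888  0.457 -0.043] y [0.455 0.889 0.053] z [ 0.063  0.028 -0.998] w 0.0826 F [ 0.5 -1.1  0.4] q [-0.02  0.35  0.75  1.87 -0.35  1.01  1.98]
d_tool_cm [29.12 58.69 -7.78] turn 0.013
```

```bash
python3 -m jog '[[0,0,-4,0,0],[0,0,-4,0,0],[-1,1.5,-1,0,0],[0.5,4.4,0,0,0],[1,4.4,0,0,0],[1.5,4.4,0,0,0],[2.1,4.4,0,0,0],[2.1,4.4,0,0,0],[2.1,4.4,0,0,0],[2.1,4.4,0,0,0]]' 20; python3 -c "
from h import *
cam('top','t6');a=cv2.imread('pics/t6.png')[120:270,340:500]
go(.4425,.3135,.2,1.085)"
```

```text
time: 32.55
ee_pos: [0.4912, -0.0078, 0.2192]
eef_rot: [0.244, 0.969, 0.019, 0.035]
ft_force: [1.1, -0.4, 0.4]
width: 0.0867
t 32.6 p [0.4914 0.0012 0.2192] x [-0.883  0.466 -0.057] y [0.463 0.884 0.056] z [ 0.077  0.023 -0.997] w 0.087 F [1.7 9.2 1.4] q [-0.59 -0.03  0.5   1.92 -0.    1.16  1.  ]
d_tool_cm [18.99 25.24  2.26] turn 0.003
```

```bash
python3 -m jog '[[-1.6,4.6,0,0,0],[-1.6,4.6,0,0,0],[-1.6,4.6,0,0,0],[-1.6,4.6,0,0,0],[0,0,0,0,0],[0,0,0,0,0],[0,0,0,0,0],[0,0,0,0,0],[0,0,0,0,0],[0,0,0,0,0]]' 20; python3 -c "
from h import *
go(.4425,.3135,.2,1.085)"
```

```text
time: 33.6
ee_pos: [0.6312, 0.1344, 0.2361]
eef_rot: [0.239, 0.97, 0.022, 0.036]
ft_force: [0.2, -0.4, -0.7]
width: 0.087
t 33.6 p [0.6312 0.1344 0.2361] x [-0.884  0.465 -0.058] y [0.462 0.885 0.06 ] z [ 0.079  0.026 -0.996] w 0.087 F [ 0.2 -0.4 -0.7] q [-0.64  0.34  0.46  1.52 -0.16  1.24  0.93]
d_tool_cm [25.21  6.92  2.56] turn 0.005
```

```bash
python3 -m jog '[[2,0.5,0.3,0,0],[2.5,0.7,0.3,0,0],[2.5,0.7,0.3,0,0],[2.5,0.7,0.3,0,0],[2.5,0.7,0.3,0,0],[2.5,0.7,0.3,0,0],[2.5,0.7,0.3,0,0],[2.5,0.7,0.3,0,0],[2.5,0.7,0.3,0,0],[2,0.6,0,0,0]]' 20; python3 -c "
from h import *
go(.4425,.3135,.2,1.085)"
```

```text
time: 34.6
ee_pos: [0.4482, 0.3044, 0.2014]
eef_rot: [0.245, 0.968, 0.024, 0.038]
ft_force: [-0.0, -0.2, 0.9]
width: 0.0869
t 34.6 p [0.4482 0.3044 0.2014] x [-0.877  0.477 -0.062] y [0.473 0.879 0.066] z [ 0.086  0.029 -0.996] w 0.0869 F [-0.  -0.2  0.9] q [-0.99  0.11  0.31  1.83 -0.    1.12  0.39]
d_tool_cm [0.94 0.53 0.12] turn -0.008
```

```bash
python3 -m jog '[[0,0,0,-0.15,0],[0,0,0,-0.15,0],[0,0,0,-0.15,0],[0,0,0,-0.15,0],[0,0,0,-0.15,0],[0,0,0,-0.15,0],[0,0,0,0,0],[0,0,0,0,0],[0,0,0,0,0],[0,0,0,0,0]]' 20; python3 -c "
from h import *
st()"; python3 -m jog '[[0,0,0,0.08,0],[0,0,0,0.09,0],[0,0,0,0.09,0],[0,0,0,0.09,0],[0,0,0,0.09,0],[0,0,0,0.09,0],[0,0,0,0.09,0],[0,0,0,0.09,0],[0,0,0,0.09,0],[0,0,0,0.09,0]]' 20; python3 -c "
from h import *
go(.4425,.3135,.2,1.085)"
```

```text
time: 35.6
ee_pos: [0.4452, 0.3043, 0.2043]
eef_rot: [-0.199, 0.979, 0.008, 0.047]
ft_force: [0.4, 0.8, 0.7]
width: 0.0872
t 35.6 p [0.4452 0.3043 0.2043] x [-0.917 -0.388 -0.094] y [-0.39   0.921 -0.003] z [ 0.088  0.034 -0.996] w 0.0872 F [0.4 0.8 0.7] q [-0.94  0.1   0.26  1.83  0.01  1.12  1.28]
time: 36.6
ee_pos: [0.4449, 0.3042, 0.2042]
eef_rot: [0.268, 0.962, 0.028, 0.038]
ft_force: [0.2, 0.3, 0.1]
width: 0.0871
t 36.6 p [0.4449 0.3042 0.2042] x [-0.854  0.517 -0.058] y [0.513 0.855 0.075] z [ 0.088  0.034 -0.996] w 0.0871 F [0.2 0.3 0.1] q [-0.99  0.1   0.3   1.84 -0.    1.12  0.34]
d_tool_cm [0.71 0.64 0.43] turn -0.055
```

```bash
python3 -m jog '[[-0.7,0.3,0.2,-0.05,0],[-0.7,0.3,0.2,0,0],[0,0,0,0,0],[0,0,0,0,0],[0,0,0,0,0],[0,0,0,0,0],[0,0,0,0,0],[0,0,0,0,0],[0,0,0,0,0],[0,0,0,0,0]]' 20; python3 -c "
from h import *
go(.443,.3145,.2,1.085)
import pickle
c=cam('wrist','w6');pickle.dump(c,open('w6.pkl','wb'));im=cv2.imread('pics/w6.png')
cv2.imwrite('pics/w6a.png',cv2.resize(im[50:300,130:390],(800,769))[:600])
a=-.487;X=np.array([np.cos(a),np.sin(a)]);Y=np.array([-X[1],X[0]])
for sx in(-1,1):
  for sy in(-1,1):
      q=np.array([.443,.3145])+sx*.085*X+sy*.03*Y
      u,v=proj(c,[*q,.032]);print(round(u),round(v),'crop',round((u-130)*800/260),round((v-50)*769/250))
"
```

```text
time: 37.6
ee_pos: [0.4602, 0.303, 0.2015]
eef_rot: [0.249, 0.967, 0.027, 0.038]
ft_force: [0.0, -0.9, -0.1]
width: 0.0868
t 37.6 p [0.4602 0.303  0.2015] x [-0.874  0.483 -0.06 ] y [0.479 0.875 0.072] z [ 0.088  0.034 -0.996] w 0.0868 F [ 0.  -0.9 -0.1] q [-0.97  0.13  0.31  1.81 -0.01  1.12  0.41]
d_tool_cm [2.06 0.18 0.03] turn -0.015
206 70 crop 234 62
268 70 crop 425 60
216 230 crop 264 553
267 227 crop 422 545
```

View pics/w6a.png

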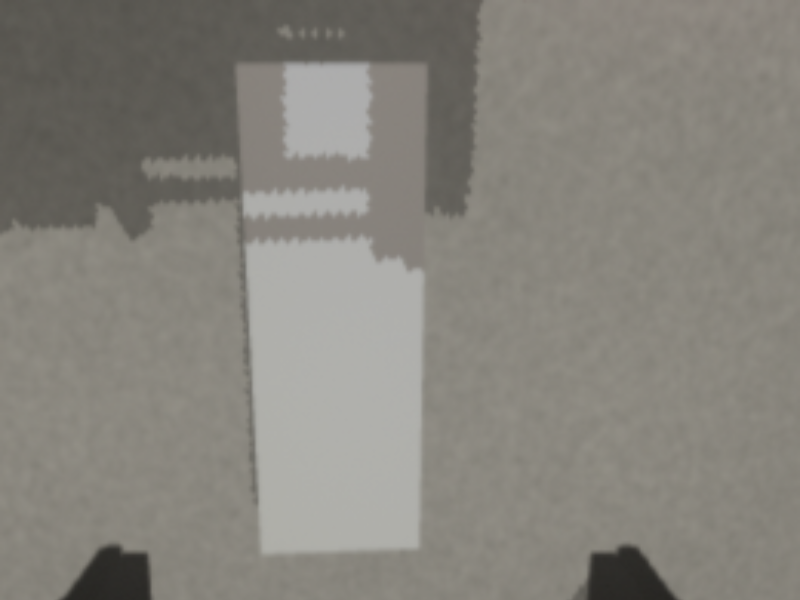

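```bash
python3 -c "
from h import *
go(.443,.3145,.034,1.076)"; python3 -m jog '[[1,0.1,0.5,-0.02,0],[1,0.1,1.5,0,0],[0.6,0.1,2.2,0,0],[0.4,0.2,2.2,0,0],[0.2,0.2,2.2,0,0],[0,0.1,2,0,0],[0,0,1,0,0],[0,0,0.3,0,0],[0,0,0,0,0],[0,0,0,0,0]]' 20;python3 -c "
from h import *
go(.443,.3145,.034,1.076)"
```

```text
t 37.65 p [0.4601 0.303  0.2015] x [-0.874  0.483 -0.06 ] y [0.479 0.875 0.072] z [ 0.088  0.034 -0.996] w 0.0868 F [-0.3 -0.3 -0.7] q [-0.97  0.13  0.31  1.81 -0.01  1.12  0.41]
d_tool_cm [ 3.06 -1.02 16.56] turn -0.006
time: 38.65
ee_pos: [0.4409, 0.3342, 0.0767]
eef_rot: [0.233, 0.971, 0.028, 0.038]
ft_force: [0.4, -0.1, -0.3]
width: 0.0867
t 38.65 p [0.4409 0.3342 0.0767] x [-0.888  0.455 -0.061] y [0.451 0.89  0.072] z [ 0.087  0.037 -0.996] w 0.0867 F [ 0.4 -0.1 -0.3] q [-0.99  0.28  0.27  1.93 -0.06  0.86  0.4 ]
d_tool_cm [-0.82 -1.97  4.19] turn 0.025
```

```bash
python3 -m jog '[[-0.4,-0.8,0.4,0.025,0],[-0.2,-0.6,0.3,0,0],[0,-0.2,0,0,0],[0,0,0,0,0],[0,0,0,0,0],[0,0,0,0,0],[0,0,0,0,0],[0,0,0,0,0],[0,0,0,0,0],[0,0,0,0,0]]' 20;python3 -c "
from h import *
go(.443,.3145,.034,1.076)"
```

```text
time: 39.65
ee_pos: [0.4405, 0.3169, 0.0709]
eef_rot: [0.247, 0.968, 0.031, 0.039]
ft_force: [0.6, 1.3, -0.4]
width: 0.0871
t 39.65 p [0.4405 0.3169 0.0709] x [-0.875  0.48  -0.06 ] y [0.475 0.876 0.078] z [ 0.09   0.04  -0.995] w 0.0871 F [ 0.6  1.3 -0.4] q [-0.98  0.26  0.28  1.96 -0.06  0.83  0.4 ]
d_tool_cm [-0.11 -0.38  3.68] turn -0.002
```

```bash
python3 -m jog '[[0,-0.1,0.7,0,0],[0,-0.1,0.8,0,0],[0,-0.1,0.8,0,0],[0,0,0.7,0,0],[0,0,0.4,0,0],[0,0,0.2,0,0],[0,0,0,0,0],[0,0,0,0,0],[0,0,0,0,0],[0,0,0,0,0]]' 20;python3 -c "
from h import *
go(.443,.3145,.034,1.076)"
```

```text
time: 40.65
ee_pos: [0.4423, 0.3154, 0.031]
eef_rot: [0.247, 0.968, 0.03, 0.038]
ft_force: [0.9, 0.3, -0.2]
width: 0.0875
t 40.65 p [0.4423 0.3154 0.031 ] x [-0.875  0.48  -0.06 ] y [0.475 0.876 0.077] z [ 0.089  0.039 -0.995] w 0.0875 F [ 0.9  0.3 -0.2] q [-0.96  0.33  0.27  1.98 -0.09  0.75  0.42]
d_tool_cm [-0.12 -0.02 -0.3 ] turn -0.002
```

```bash
python3 -m jog '[[-0.1,0,-0.3,0,0],[0,0,0,0,0.15],[0,0,0,0,0.25],[0,0,0,0,0.35],[0,0,0,0,0.45],[0,0,0,0,0.5],[0,0,0,0,0.5],[0,0,0,0,0.5],[0,0,0,0,0.5],[0,0,0,0,0.5]]' 40;python3 -c "
from h import *
go(.443,.3145,.034,1.076)"
```

```text
time: 41.65
ee_pos: [0.4431, 0.3147, 0.0348]
eef_rot: [0.247, 0.968, 0.03, 0.039]
ft_force: [-0.5, -0.8, 1.0]
width: 0.0594
t 41.65 p [0.4431 0.3147 0.0348] x [-0.875  0.48  -0.06 ] y [0.476 0.876 0.078] z [ 0.09   0.04  -0.995] w 0.0594 F [-0.5 -0.8  1. ] q [-0.96  0.32  0.27  1.98 -0.08  0.76  0.43]
d_tool_cm [-0.   -0.03  0.08] turn -0.002
```

```bash
python3 -m jog '[[0,0,-0.5,0,0.5],[0,0,-1.5,0,0.5],[0,0,-2,0,0.5],[0,0,-2.5,0,0.5],[0,0,-2.5,0,0.5],[0,0,-2.5,0,0.5],[0,0,-2,0,0.5],[0,0,-1,0,0.5],[0,0,0,0,0.5],[0,0,0,0,0.5]]' 40;python3 -c "
from h import *
go(.598,-.1217,.17,1.935)
c=cam('scene','s7');im=cv2.imread('pics/s7.png')[80:230,260:460];b=cam('wrist','w7');b=cv2.imread('pics/w7.png')
cv2.imwrite('pics/m7.png',np.hstack([cv2.resize(im,(400,300)),cv2.resize(b,(400,300))]))"
```

```text
time: 42.65
ee_pos: [0.4259, 0.3058, 0.181]
eef_rot: [0.247, 0.968, 0.026, 0.036]
ft_force: [-1.9, -0.2, -4.9]
width: 0.0592
t 42.65 p [0.4259 0.3058 0.181 ] x [-0.875  0.48  -0.056] y [0.476 0.877 0.067] z [ 0.081  0.032 -0.996] w 0.0592 F [-1.9 -0.2 -4.9] q [-1.01  0.09  0.29  1.89  0.    1.08  0.35]
d_tool_cm [-35.53 -29.35   1.13] turn -0.862
```

View pics/m7.png

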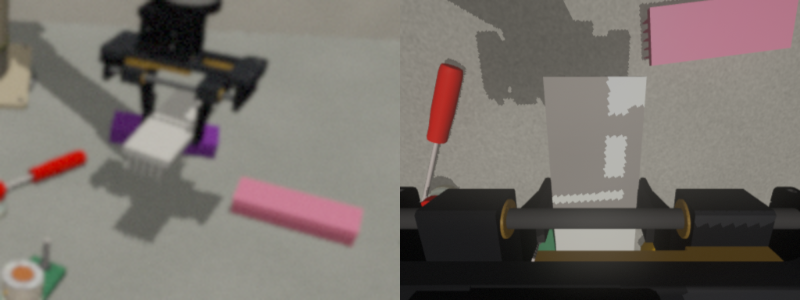

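```bash
python3 -m jog '[[0,0,0,-0.12,0.5],[0,0,0,-0.12,0.5],[0,0,0,-0.12,0.5],[0,0,0,-0.12,0.5],[0,0,0,-0.12,0.5],[0,0,0,-0.12,0.5],[0,0,0,-0.1,0.5],[0,0,0,0,0.5],[0,0,0,0,0.5],[0,0,0,0,0.5]]' 40;python3 -c "
from h import *
go(.598,-.1217,.17,1.935)"
```

```text
time: 43.75
ee_pos: [0.4225, 0.3022, 0.1695]
eef_rot: [-0.173, 0.984, 0.003, 0.036]
ft_force: [-0.4, -1.6, -3.5]
width: 0.0592
t 43.75 p [0.4225 0.3022 0.1695] x [-0.938 -0.34  -0.071] y [-0.34   0.94  -0.007] z [ 0.069  0.018 -0.997] w 0.0592 F [-0.4 -1.6 -3.5] q [-0.96  0.11  0.25  1.9   0.01  1.07  1.2 ]
d_tool_cm [ -2.05 -45.83   0.42] turn -0.017
```

```bash
python3 -m jog '[[-0.2,-2.5,-0.2,0,0.5],[-0.2,-3.8,-0.2,0,0.5],[-0.2,-4,-0.2,0,0.5],[-0.2,-4,-0.2,0,0.5],[-0.2,-4,-0.2,0,0.5],[-0.2,-4,-0.2,0,0.5],[-0.2,-4,-0.2,0,0.5],[-0.2,-4,-0.2,0,0.5],[-0.2,-4,-0.2,0,0.5],[-0.2,-4,-0.2,0,0.5]]' 40;python3 -c "
from h import *
go(.598,-.1217,.14,1.935)"
```

```text
time: 44.75
ee_pos: [0.5712, -0.0583, 0.1931]
eef_rot: [-0.169, 0.985, 0.004, 0.036]
ft_force: [0.9, 0.8, -4.4]
width: 0.0595
t 44.75 p [ 0.5712 -0.0583  0.1931] x [-0.94  -0.333 -0.073] y [-0.334  0.943 -0.004] z [ 0.07   0.021 -0.997] w 0.0595 F [ 0.9  0.8 -4.4] q [-0.48  0.22  0.59  1.76 -0.17  1.14  2.07]
d_tool_cm [-0.02 -6.85  5.35] turn -0.024
```

```bash
python3 -m jog '[[0,-2.5,0.3,-0.02,0.5],[0,-1.5,0.3,0,0.5],[0,-0.5,0,0,0.5],[0,0,0,0,0.5],[0,0,0,0,0.5],[0,0,0,0,0.5],[0,0,0,0,0.5],[0,0,0,0,0.5],[0,0,0,0,0.5],[0,0,0,0,0.5]]' 40;python3 -c "
from h import *
go(.5955,-.1225,.14,1.935)
a=cv2.imread('pics/t6.png')[107:203,270:398]
c=cam('scene','s8');im=cv2.imread('pics/s8.png')[130:280,90:290]
cv2.imwrite('pics/m8.png',np.hstack([cv2.resize(a,(400,300),interpolation=cv2.INTER_CUBIC),cv2.resize(im,(400,300))]))"
```

```text
time: 45.75
ee_pos: [0.5879, -0.104, 0.1876]
eef_rot: [-0.174, 0.984, 0.003, 0.037]
ft_force: [-0.3, 0.1, -4.5]
width: 0.0593
t 45.75 p [ 0.5879 -0.104   0.1876] x [-0.937 -0.343 -0.073] y [-0.343  0.939 -0.006] z [ 0.071  0.019 -0.997] w 0.0593 F [-0.3  0.1 -4.5] q [-0.39  0.29  0.61  1.7  -0.22  1.14  2.19]
d_tool_cm [ 0.27 -1.97  4.76] turn -0.014
```

View pics/m8.png

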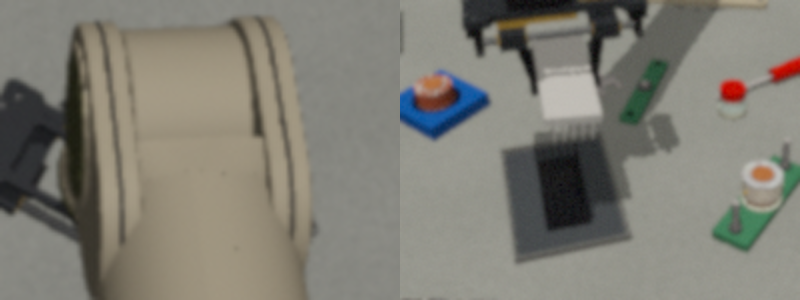

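Left half is blocked by the arm. The scene half shows the diode in its recess, the thyristor on the seat, the black sink in the tray and the silver held fins down. Both sinks were gripped across their width, so repeating the TCP line (0.598, −0.1217, jaw 1.935) aligns the fins. Descending to just above entry.

```bash
python3 -m jog '[[0.1,-0.8,0.5,-0.014,0.5],[0.1,-0.7,1,0,0.5],[0,-0.3,1.5,0,0.5],[0,-0.1,1.8,0,0.5],[0,0,1.8,0,0.5],[0,0,1.4,0,0.5],[0,0,0.8,0,0.5],[0,0,0.3,0,0.5],[0,0,0,0,0.5],[0,0,0,0,0.5]]' 40;python3 -c "
from h import *
go(.5955,-.1225,.08,1.935)"
```

```text
time: 46.8
ee_pos: [0.5994, -0.1216, 0.0888]
eef_rot: [-0.18, 0.983, 0.003, 0.036]
ft_force: [0.1, -0.1, -3.6]
width: 0.0594
t 46.8 p [ 0.5994 -0.1216  0.0888] x [-0.932 -0.354 -0.071] y [-0.355  0.935 -0.007] z [ 0.069  0.019 -0.997] w 0.0594 F [ 0.1 -0.1 -3.6] q [-0.32  0.44  0.57  1.75 -0.32  0.97  2.31]
d_tool_cm [0.45 0.06 0.85] turn -0.002
```

```bash
python3 -m jog '[[0.3,0.05,0.4,0,0.5],[0.1,0,0.4,0,0.5],[0,0,0.2,0,0.5],[0,0,0,0,0.5],[0,0,0,0,0.5],[0,0,0,0,0.5],[0,0,0,0,0.5],[0,0,0,0,0.5],[0,0,0,0,0.5],[0,0,0,0,0.5]]' 40;python3 -c "
from h import *
go(.5955,-.1225,.05,1.935)
c=cam('scene','s9');im=cv2.imread('pics/s9.png')[170:275,130:270]
cv2.imwrite('pics/m9.png',cv2.resize(im,(800,600),interpolation=cv2.INTER_CUBIC))"
```

```text
time: 47.8
ee_pos: [0.5972, -0.1225, 0.08]
eef_rot: [-0.18, 0.983, 0.003, 0.038]
ft_force: [-1.0, -0.5, -4.7]
width: 0.0593
t 47.8 p [ 0.5972 -0.1225  0.08  ] x [-0.932 -0.354 -0.075] y [-0.355  0.935 -0.008] z [ 0.073  0.019 -0.997] w 0.0593 F [-1.  -0.5 -4.7] q [-0.31  0.44  0.56  1.77 -0.33  0.95  2.32]
d_tool_cm [0.39 0.09 2.98] turn -0.002
```

View pics/m9.png

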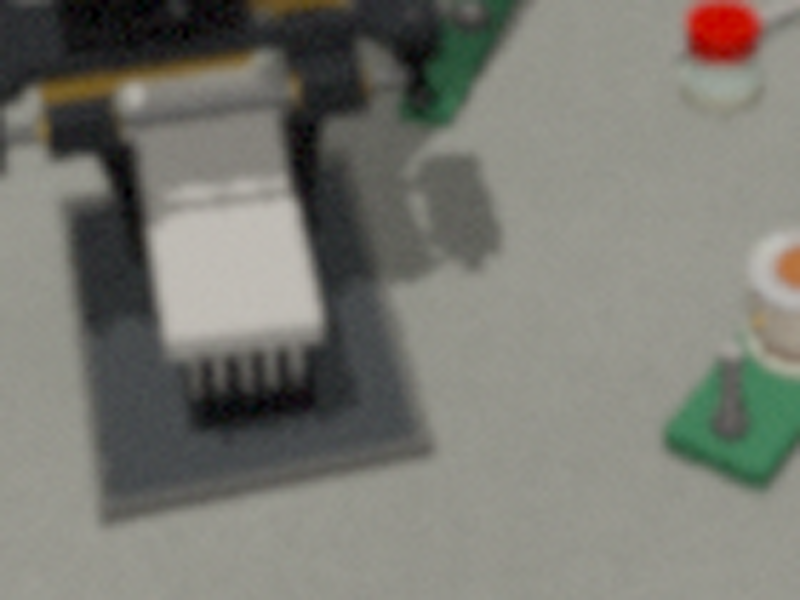

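The silver sits squarely above the black sink (fin ends at about (250,375) over black at (250,410)). Inserting slowly.

```bash
python3 -m jog '[[0.1,0.05,0.3,0,0.5],[0.1,0.05,0.3,0,0.5],[0.1,0,0.3,0,0.5],[0.1,0,0.3,0,0.5],[0,0,0.2,0,0.5],[0,0,0.1,0,0.5],[0,0,0,0,0.5],[0,0,0,0,0.5],[0,0,0,0,0.5],[0,0,0,0,0.5]]' 40;python3 -c "
from h import *
go(.5955,-.1225,.05,1.935)"
```

```text
time: 48.85
ee_pos: [0.5939, -0.1227, 0.0631]
eef_rot: [-0.18, 0.983, 0.003, 0.037]
ft_force: [-0.3, -1.1, -3.0]
width: 0.0595
t 48.85 p [ 0.5939 -0.1227  0.0631] x [-0.932 -0.354 -0.075] y [-0.355  0.935 -0.008] z [ 0.073  0.019 -0.997] w 0.0595 F [-0.3 -1.1 -3. ] q [-0.3   0.46  0.55  1.79 -0.34  0.92  2.33]
d_tool_cm [-0.06 -0.03  1.32] turn -0.002
```

```bash
python3 -m jog '[[0,0,0.3,0,0.5],[0,0,0.3,0,0.5],[0,0,0.2,0,0.5],[0,0,0.1,0,0.5],[0,0,0.1,0,0.5],[0,0,0,0,0.5],[0,0,0,0,0.5],[0,0,0,0,0.5],[0,0,0,0,0.5],[0,0,0,0,0.5]]' 40;python3 -c "
from h import *
go(.5955,-.1225,.05,1.935)"
```

```text
time: 49.85
ee_pos: [0.5948, -0.1225, 0.0526]
eef_rot: [-0.18, 0.983, 0.003, 0.038]
ft_force: [-0.3, -0.1, -3.7]
width: 0.0594
t 49.85 p [ 0.5948 -0.1225  0.0526] x [-0.932 -0.354 -0.075] y [-0.355  0.935 -0.008] z [ 0.073  0.019 -0.997] w 0.0594 F [-0.3 -0.1 -3.7] q [-0.3   0.47  0.55  1.79 -0.35  0.9   2.34]
d_tool_cm [-0.04 -0.02  0.26] turn -0.002
```

```bash
python3 -m jog '[[0,0,0.1,0,0.5],[0,0,0.1,0,0.5],[0,0,0.05,0,0.5],[0,0,0.05,0,0.5],[0,0,0.05,0,0.5],[0,0,0,0,0.5],[0,0,0,0,0.5],[0,0,0,0,0.5],[0,0,0,0,0.5],[0,0,0,0,0.5]]' 40;python3 -c "
from h import *
go(.5955,-.1225,.05,1.935)"
```

```text
time: 50.85
ee_pos: [0.595, -0.1225, 0.052]
eef_rot: [-0.18, 0.983, 0.004, 0.038]
ft_force: [-3.0, -0.0, 2.7]
width: 0.0594
t 50.85 p [ 0.595  -0.1225  0.052 ] x [-0.932 -0.354 -0.076] y [-0.354  0.935 -0.006] z [ 0.073  0.022 -0.997] w 0.0594 F [-3.  -0.   2.7] q [-0.29  0.47  0.54  1.79 -0.35  0.9   2.34]
d_tool_cm [-0.03 -0.01  0.2 ] turn -0.002
```

Contact is made about 2 mm above nominal because of a slight pitch. Releasing it to settle.

```bash
python3 -m jog '[[0,0,0,0,0.4],[0,0,0,0,0.3],[0,0,0,0,0.2],[0,0,0,0,0.1],[0,0,0,0,0],[0,0,0,0,0],[0,0,0,0,0],[0,0,-1,0,0],[0,0,-2,0,0],[0,0,-3,0,0]]' 40;python3 -m jog '[[0,0,-3,0,0],[0,0,-3,0,0],[0,0,-3,0,0],[-3,0,0,0,0],[-4,0,0,0,0],[-4,0,0,0,0],[-1,0,0,0,0],[0,0,0,0,0],[0,0,0,0,0],[0,0,0,0,0]]';python3 -c "
from h import *
st()
a=-0+.364
c=cam('wrist','w10');cam('scene','s10');cam('top','t10')
b=cv2.resize(cv2.imread('pics/s10.png')[125:275,85:285],(400,300),interpolation=cv2.INTER_CUBIC)
cv2.imwrite('pics/m10.png',np.hstack([cv2.resize(cv2.imread('pics/w10.png'),(400,300)),b]))"
```

```text
time: 51.85
ee_pos: [0.5898, -0.1237, 0.1112]
eef_rot: [-0.18, 0.983, 0.004, 0.036]
ft_force: [-0.0, 0.3, -0.4]
width: 0.0869
time: 52.85
ee_pos: [0.6985, -0.0854, 0.2281]
eef_rot: [-0.178, 0.983, 0.002, 0.043]
ft_force: [0.4, -0.3, 0.7]
width: 0.0872
t 52.85 p [ 0.6985 -0.0854  0.2281] x [-0.933 -0.349 -0.085] y [-0.35   0.937 -0.01 ] z [ 0.083  0.02  -0.996] w 0.0872 F [ 0.4 -0.3  0.7] q [-0.33  0.5   0.59  1.36 -0.32  1.29  2.19]
```

View pics/m10.png

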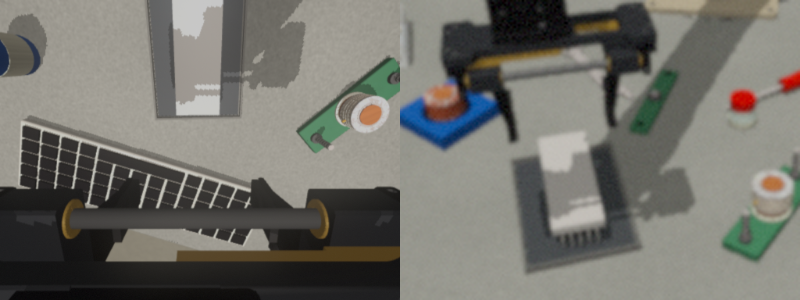

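```bash
python3 -m jog '[[0,2,0,0,0],[0,4,0,0,0],[0,4,0,0,0],[0,4,0,0,0],[0,4,0,0,0],[0,4,0,0,0],[0,4,0,0,0],[0,4,0,0,0],[0,4,0,0,0],[0,3,0,0,0]]';python3 -m jog '[[0,3,0,0,0],[0,2,0,0,0],[0,1,0,0,0],[0,0,0,0,0],[0,0,0,0,0],[0,0,0,0,0],[0,0,0,0,0],[0,0,0,0,0],[0,0,0,0,0],[0,0,0,0,0]]';python3 -c "
from h import *
import pickle
st()
d={n:cam(n,n+'11') for n in('scene','top')};pickle.dump(d,open('c11.pkl','wb'))
a=cv2.imread('pics/top11.png');s=cv2.imread('pics/scene11.png')
q=lambda im,u,v,w,h:cv2.resize(im[v-h:v+h,u-w:u+w],(400,300),interpolation=cv2.INTER_CUBIC)
cv2.imwrite('pics/m11.png',np.vstack([np.hstack([q(a,334,156,48,36),q(a,241,154,48,36)]),np.hstack([q(a,418,213,48,36),q(s,172,220,48,36)])]))"
```

```text
time: 54.0
ee_pos: [0.5638, 0.2635, 0.2254]
eef_rot: [-0.17, 0.984, 0.002, 0.044]
ft_force: [0.6, -0.5, 0.3]
width: 0.0872
time: 55.0
ee_pos: [0.542, 0.3197, 0.2257]
eef_rot: [-0.169, 0.985, 0.003, 0.044]
ft_force: [0.0, -0.4, -0.4]
width: 0.0872
t 55.0 p [0.542  0.3197 0.2257] x [-0.939 -0.333 -0.088] y [-0.334  0.943 -0.01 ] z [ 0.086  0.02  -0.996] w 0.0872 F [ 0.  -0.4 -0.4] q [-1.    0.3   0.46  1.58 -0.11  1.21  1.39]
```

View pics/m11.png

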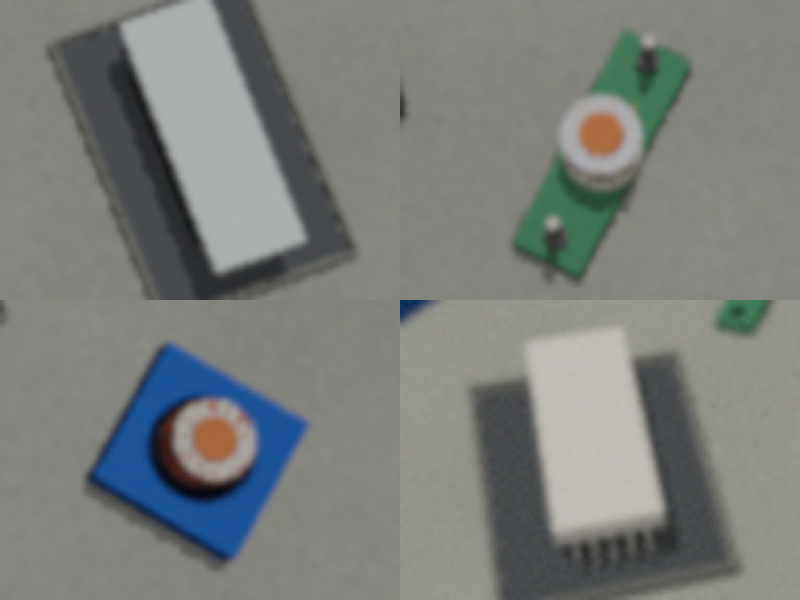

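Run:
```python
from h import *
import pickle
C=pickle.load(open('c11.pkl','rb'));c=C['top'];k=96/400
print('thyr',ray(c,193+201*k,118+134*k,.054),'seat .591 .128; diode',ray(c,370+215*k,177+140*k,.048),'recess .4435 -.338')
def seg(c,u0,v0,u1,v1,th):
    g=c['pixels'][v0:v1,u0:u1].min(2);n,l,s,ce=cv2.connectedComponentsWithStats((g>th).astype(np.uint8))
    i=l[(v1-v0)//2,(u1-u0)//2];p=np.argwhere(l==i)[:,::-1].astype(np.float32)
    r=cv2.minAreaRect(p);b=cv2.boxPoints(((r[0]),(r[1][0]+1,r[1][1]+1),r[2]))+[u0,v0];print(s[i,4],b.round(1).tolist());return b
b=seg(c,298,108,372,204,150)
for z in(.044,.047,.052):
    P=np.array([ray(c,*p,z)[:2] for p in b]);print(z,P.mean(0).round(4),[(round(float(np.linalg.norm(e)),4),round(float(np.arctan2(e[1],e[0])),3)) for e in (np.roll(P,-1,0)-P)])
# tray and bystanders unchanged?
C0=pickle.load(open('c.pkl','rb'))['top']['pixels'].astype(int)
D=np.abs(c['pixels'].astype(int)-C0).max(2)
for n,(u,v) in(('jar',(259,223)),('bar',(309,237)),('meter',(155,112))): print(n,D[v-25:v+25,u-22:u+22].mean().round(1))
s=C['scene']
X=np.array([np.cos(.364),np.sin(.364)]);Y=np.array([-X[1],X[0]]);o=np.array([.5953,-.1227])
for z in(.047,.055): print('scene expect crop',z,[tuple(np.round((np.array(proj(s,[*(o+a*.085*X+e*.03*Y),z]))-[124,184])/k).astype(int)+[400,300]) for a in(-1,1) for e in(-1,1)])
```

```text
thyr [0.59042468 0.12728117 0.054     ] seat .591 .128; diode [ 0.44385239 -0.33674316  0.048     ] recess .4435 -.338
1398 [[313.6, 125.4], [335.1, 116.8], [359.2, 177.1], [337.7, 185.6]]
0.044 [ 0.5971 -0.1209] [(0.0621, -1.156), (0.1728, -2.78), (0.0607, 1.976), (0.1721, 0.37)]
0.047 [ 0.5962 -0.1203] [(0.0619, -1.156), (0.1723, -2.78), (0.0606, 1.976), (0.1717, 0.37)]
0.052 [ 0.5948 -0.1194] [(0.0617, -1.156), (0.1716, -2.78), (0.0603, 1.976), (0.171, 0.37)]
jar 3.4
bar 3.3
meter 30.0
scene expect crop 0.047 [(np.int64(525), np.int64(336)), (np.int64(622), np.int64(320)), (np.int64(554), np.int64(526)), (np.int64(664), np.int64(505))]
scene expect crop 0.055 [(np.int64(523), np.int64(326)), (np.int64(620), np.int64(310)), (np.int64(552), np.int64(515)), (np.int64(663), np.int64(494))]
```

```bash
python3 -c "
import pickle,numpy as np
a=pickle.load(open('c.pkl','rb'))['scene']['pixels'].astype(int);b=pickle.load(open('c11.pkl','rb'))['scene']['pixels'].astype(int)
y=lambda p:(p[...,0]-p[...,2]>80)&(p[...,1]>120)
for p in(a,b):
  m=y(p)[230:305,330:415];v,u=np.nonzero(m);print(m.sum(),u.min(),u.max(),v.min(),v.max())
from bench import r
print(r.close_job(),r.read_state()['time'])"
```

```text
413 9 84 9 69
477 9 84 9 70
the job is handed in; nothing more can be done
the job is handed in; nothing more can be done
```

I took the stack apart, put all four parts away, and handed the job in at about 55 s of the 125 s allowed, with the gripper open and clear. I got no verdict back. These are the last camera checks, good to a few millimetres:

- **Black sink:** set down gently in the middle of the tray, lengthwise. It is now hidden under the silver one, so its place comes from the arm's position at release and the scene view before the silver sink went on.
- **Silver sink:** about 1–3 mm from the tray centre and within about 0.01 rad of parallel. Its plate corners match the fully home height in the scene view. The fins touched about 2 mm above home, and the plate settled level when I let go.
- **Thyristor:** upright on the copper seat, about 1 mm from the centre I measured.
- **Diode:** upright in the recess, about 1.5 mm from the centre I measured.
- **Jar and crossbar:** unchanged in the top view.
- **Multimeter:** the top-view comparison failed because the gripper hid part of it. In the scene view its outline matches the start to within 1 pixel.

- **Scene camera disagreement:** the scene camera put the clamp seat about 6 mm farther out than the top camera did. The held thyristor was off by about as much in that view, so I used the top camera's position.
- **Tool tilt:** the tool picked up about 0.09 rad of tilt over the job. That pitched the silver sink slightly as it went in, but both its ends look level now.

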